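# Close the batch of repaired padlocks

### The arm

A 6-joint arm with a two-finger parallel gripper is mounted at the origin on the work surface. World frame = base frame: x ahead of the robot, y to its left, z up, the work surface at z = 0. Lengths are in mm, angles in rad, forces in N, time in s.
With the tool pointing down it reaches from about 375 to 925 mm from the base axis. Payload 5.7 kg.
Tool frame: the origin (TCP) lies where the fingers leave the gripper's body, on its centre line; the fingertips stand 73 mm ahead of it and the grasp point (between the pads) lies 54 mm ahead of it (bot.tcp_to_grasp is the distance from the TCP to the grasp point, in mm); z points along the fingers, y is the line along which they close (so a half turn about z gives the same grasp; the last joint's range is limited). The gripper opens to 85 mm and grips with 20 to 120 N. Pads are 22 mm wide; open, the fingers measure 114 mm over their backs; the gripper's body (76 mm by 85 mm) begins 54 mm behind the grasp point. The pads swing forward as they close: fully open they stand 13 mm farther back than shut.
Start: joints at [-1.356, 0.359, 1.51, -0, 1.272, -0.115], TCP at [194.298, -567.645, 303.867] pointing down, gripper open.
Joint ranges: [-2.97, 2.97], [-1.01, 2.36], [0.21, 2.38], [-0.96, 4.11], [0.2, 2.71], [-2.98, 2.98]. Speed limits (rad/s): [2.39, 2.39, 3.14, 3.14, 3.14, 3.14].

### API

Orientations are given as a rotation vector (axis times angle).
In Python, from plant import bot gives the robot as it stands. The module is installed in compiled form; this text tells all that it offers.
- The arm moves only by the tool carry_out, never from a script. Its argument "deltas" is a list that holds one entry, the list of rows, each a list of 6 numbers: the shift along the world's x, y, z in units of 25 mm (1.0 is 25 mm), then the turn, a rotation vector about the world's x, y, z in units of 4 degrees (1.0 is 4 degrees). A call has 1 to 10 rows; each row shifts and turns the commanded pose from where the row before left it; what a row does not reach is not made up. A row lasts 1/10 s, in which the tool goes at most 50 mm and 8.59 degrees, less where a joint would pass 70% of its speed; a pose out of reach is approached as far as the arm can. A call with a number of a shift or a turn outside -1 to 1 is refused whole. A call with a gripper value outside its range is refused whole. "fingers" is the opening, from 0 (shut) to 1 (fully open), set as the call begins (left out, the last holds). The fingers move at their own pace and stop on an object; "grip_force" is the grip in N (left out, the last holds). Time passes only in rows, so rows that do not move let the fingers close. It gives the time, the measured TCP pose, the force, the opening and the grip force at its end, in the units of the state.
- bot.get_state(): the state, without advancing time (a new reading comes with each control period).
- bot.camera(name): name is "side" or "top"; returns a dict with "img" (420x560x3 uint8, red, green, blue), "z_map" (420x560 float32, mm along the optical axis (not along the pixel's ray), 0 where there is no reading), "mtx" (3x3 intrinsics, pixels), "D" ([k1, k2, p1, p2, k3] as OpenCV has them; the pictures are not rectified), "R" (3x3) and "t" (3): a world point X has camera coordinates R X + t. Camera axes: x right, y down, z forward; pixel columns grow to the right and rows downward; lengths in mm; the calibration is good to about 2 mm. A picture is of the moment at which its call begins.
- bot.close_job(): hands the job in; it is judged then, once.
The state is a dict: "t": time; "joints": joint angles; "joint_velocities": joint speeds; "tau": joint torques, N m; "tool_pos": TCP position; "orientation": TCP orientation; "force": force on the tool from outside, world axes, zero at the start; "moment": the same for the moment, N m; "gripper_width": opening from 0.0 (shut) to 1.0 (fully open); "finger_force": force on a finger pad.
Only numpy, scipy, OpenCV 4.12 (cv2) and the standard library are available. Lean on these libraries where they do the work, as an engineer would, in place of code of your own. Each camera call takes 0.05 s, during which the arm holds its last target. There are 200 camera calls.

### The job

Close this batch of repaired padlocks: swing the gate latch clear of the blue tub and put every brass padlock into the tub, then lay the yellow lid on and press it down until it is seated fully home and level all round, and after that swing the latch back across the lid to its stop. Also turn the reset knob of the green counter back to its zero stop for the next batch, and leave everything else on the bench where it is.

Things in the scene. Friction and masses are not known exactly. Their poses are not given: they have to be found in the camera images.
- tub: blue open tub in a steel wire fence, fixed; outside 142 (x) x 122 (y) x 55 high, inner mouth 130 x 110, floor 6 thick. Origin: centre of underside, z up. In each inner corner a black rubber seal block 16 x 16, top 4 below the rim; each sinks up to 7 under about 2.5 N and stays down (10 N for all four). Latch post (16 thick) at x +45, y +85.
- latch (a joint): steel gate latch: flat bar 14 wide swinging level, 63.5 to 71.5 above the bench, about a vertical axis at x +45, y +85 of the tub's frame. 0 (stop): bar points along the tub's -y, across the mouth; grows counter-clockwise seen from above; at 1.57 it points along the tub's +x, clear of the tub (stop 1.75). Light friction, stays where left.
- latch_peg (a point): middle of the latch's upright red peg (round, 12 across, 40 tall, from 71.5 to 111.5 above the bench; this point is at 91.5), 105 from the hinge axis
- lid: loose yellow lid: plate 142 (x) x 122 (y) x 5, under it a stepped grey plug (122 x 102 x 5, then 116 x 96 x 5), on it a black bar grip 40 (x) x 16 (y) x 26 tall. Origin: centre of the plug's underside, z up (plate 10 to 15, grip 15 to 41 above it). Seated, plate on the tub's rim and origin 45 above the tub's underside; merely laid on, 51. Fits either way round. 0.12 kg.
- counter: green repair counter fixed to the bench, 85 (x) x 75 (y) x 40 high, white dial on top with a red zero mark towards its -x side. Origin: centre of the underside.
- reset_knob (a joint): the counter's reset knob on a vertical axis; 0 is its zero stop, where the white line on the knob points to the red mark; it grows clockwise seen from above (up to 2.7 rad), so it is turned back counter-clockwise
- knob_grip (a point): on the knob's axis, 58 above the bench, at the middle height of the knob's black bar grip (40 long x 12 wide x 22 tall, from 47 to 69 above the bench). At joint value 0 the bar lies along the counter's x axis; it turns with the knob.
- padlock1: repaired padlock lying flat: brass body 34 (x) x 30 (y) x 14 thick, bright steel shackle reaching to 36 in +x. Origin: centre of the brass body's underside. About 0.12 kg. Some of the four may be absent.
- padlock2: repaired padlock lying flat: brass body 34 (x) x 30 (y) x 14 thick, bright steel shackle reaching to 36 in +x. Origin: centre of the brass body's underside. About 0.12 kg. Some of the four may be absent.
- padlock3: repaired padlock lying flat: brass body 34 (x) x 30 (y) x 14 thick, bright steel shackle reaching to 36 in +x. Origin: centre of the brass body's underside. About 0.12 kg. Some of the four may be absent.
- padlock4: repaired padlock lying flat: brass body 34 (x) x 30 (y) x 14 thick, bright steel shackle reaching to 36 in +x. Origin: centre of the brass body's underside. About 0.12 kg. Some of the four may be absent.
- bronze_shackle: bystander: loose bronze U shackle, 50 x 36 x 8, origin at its middle, underside
- pin_tumbler: bystander: chrome pin tumbler standing upright, 22 across, 30 tall, origin under its centre
- pick_case: bystander: tan plastic pick case, 70 x 130 x 18, origin under its centre
- tension_bar: bystander: gunmetal L-shaped tension bar, 110 long, 5 thick, origin under the middle of the long leg
- screwdriver: bystander: screwdriver, 160 long
- oil_bottle: bystander: oil bottle with red cap, 40 across, 110 tall, origin under its centre
Mind the look-alikes: they are no part of the job. What is shaped like the padlock1 but pink or red is not meant.

How it is judged:
By the outcome, as a careful person would: the job done as asked, in the order asked, and still so for the second after the job is handed in, with the robot touching nothing.
Of padlock1, padlock2, padlock3, padlock4 only 3 to 4 are there at a start; the rules pass over those that are not, and their reading is None.
At some moment in a run one of padlock1, padlock2, padlock3, padlock4, lid may be knocked a few centimetres aside while the robot is not near it.
Once in a run the grip may slacken for a moment while it holds something.
It also fails if it takes over 210 s, if anything falls off the work surface, if the arm or the gripper's body presses on something with over 40 N, if the wrist force passes 120 N, or if a joint passes its speed limit or range.

## Working session

There is one attempt and no reset: what is moved stays moved. The work goes in short steps, Python scripts to look and compute and a tool call to move; the robot and the scene stay as the last step left them, time stands still between calls to the robot, and variables do not carry over. Pictures are saved under pics/ and viewed, at most 14 in all, crops included, and the job is handed in when it is done.

Besides the shell and the picture viewer there is one more tool, called after ">>>" by a JSON object that holds its "fn" and its "kwargs", one argument or row to a line. carry_out: Moves the arm, as the interface text tells. Its arguments: {"type":"object","properties":{"deltas":{"type":"array"},"fingers":{"type":"number"},"grip_force":{"type":"number"}},"required":["deltas"]}

```bash
mkdir -p pics; cat > h.py <<'E'
import numpy as np, cv2
from plant import bot
def snap(n):
    c=bot.camera(n); return c
def save(img,f): cv2.imwrite('pics/'+f,cv2.cvtColor(img,cv2.COLOR_RGB2BGR))
def ray(c,uv):
    p=cv2.undistortPoints(np.array(uv,float).reshape(-1,1,2),c['mtx'],np.array(c['D'],float)).reshape(-1,2)
    d=np.c_[p,np.ones(len(p))]@c['R']; o=-c['R'].T@c['t']; return o,d
def onz(c,uv,z):
    o,d=ray(c,uv); return o+d*((z-o[2])/d[:,2])[:,None]
def depthpts(c,uv):
    o,d=ray(c,uv); uv=np.array(uv,int).reshape(-1,2); z=c['z_map'][uv[:,1],uv[:,0]]
    return o+d*z[:,None]
def proj(c,X):
    r=cv2.Rodrigues(c['R'])[0]; return cv2.projectPoints(np.array(X,float).reshape(-1,1,3),r,c['t'],c['mtx'],np.array(c['D'],float))[0].reshape(-1,2)
E
python3 - <<'E'
from h import *
for n in('top','side'):
    c=snap(n); save(c['img'],n+'0.png'); np.savez(n+'0.npz',**c); print(n,-c['R'].T@c['t'],c['R'][2],c['mtx'][0,0])
s=bot.get_state(); print(s)
E
```

```text
top [ 357.65552126   34.76383968 1280.15450304] [ 0.21401273 -0.00753953 -0.97680177] 379.8650467613805
side [450.37010199 743.93675652 717.60934664] [ 0.14766965 -0.73583766 -0.66086051] 390.2398713605822
{'t': 0.1, 'joints': array([-1.35609353e+00,  3.59441822e-01,  1.51134218e+00,  1.75048476e-05,
        1.27250802e+00, -1.15107703e-01]), 'joint_velocities': array([-9.93582942e-05, -3.85132439e-03, -3.86282831e-03,  2.95547634e-03,
        1.12792952e-03, -1.22198394e-03]), 'tau': array([-1.28470314e-03, -5.28653276e+01, -2.79349440e+01, -2.98335563e-04,
        4.97502100e-03,  4.00800468e-05]), 'tool_pos': array([ 194.20374305, -567.1708738 ,  303.12543771]), 'orientation': array([-3.09729982e+00, -5.15433543e-01,  1.06571558e-04]), 'force': array([-0.83333326, -0.0678621 , -0.27830661]), 'moment': array([-0.04009669, -0.0337043 , -0.01193121]), 'finger_force': 0.0, 'gripper_width': 0.9953637778561579}
```

View pics/top0.png

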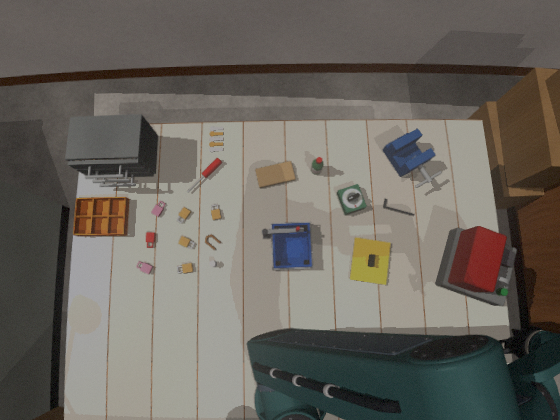

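View pics/side0.png

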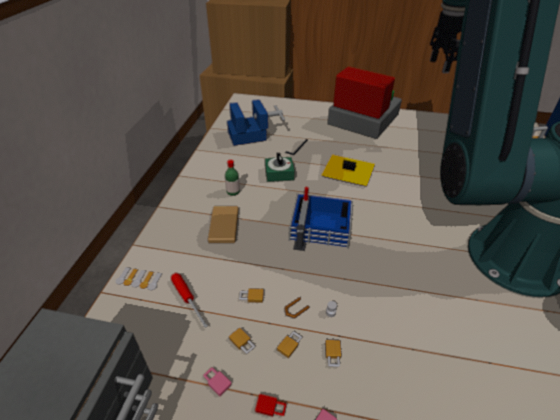

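Top view: brass padlocks at (216,212), (185,214), (187,242), (186,268). Look-alikes: pink (159,209) and (145,267), red (151,240), orange/white items (216,133) and (216,145), bronze U (212,242). Also tub (292,246) with the latch across it, lid (371,261), counter (352,198). Choosing the four brass bodies; checking them in a close crop.

```bash
cat > m.py <<'E'
from h import *
def blobs(c,mask,lo,hi):
    n,l,s,ce=cv2.connectedComponentsWithStats(mask.astype(np.uint8),connectivity=8)
    return [(l==i,s[i],ce[i]) for i in range(1,n) if lo<=s[i,4]<=hi]
def hsv(c): return cv2.cvtColor(c['img'],cv2.COLOR_RGB2HSV).astype(int)
def brass(c):
    h=hsv(c); return (h[...,0]>=13)&(h[...,0]<=24)&(h[...,1]>130)&(h[...,2]>80)
def rect(c,m,z):
    ys,xs=np.nonzero(m); P=onz(c,np.c_[xs,ys],z)[:,:2]
    return cv2.minAreaRect(P.astype(np.float32)),P
E
python3 - <<'E'
from m import *
for n in('top','side'):
    c=dict(np.load(n+'0.npz'))
    for m,s,ce in blobs(c,brass(c),25,3000):
        r,P=rect(c,m,14 if n=='top' else 12); ys,xs=np.nonzero(m); h=hsv(c)[m].mean(0)
        D=depthpts(c,np.c_[xs,ys])
        print(n,ce.round(1),s[4],np.round(r[0]),np.round(r[1]),round(r[2]),h.round(),'z',np.median(D[:,2]).round(1),np.median(D,0).round())
c=dict(np.load('top0.npz'));d=dict(np.load('side0.npz'))
a=cv2.resize(c['img'][120:285,130:320],None,fx=4,fy=3.6,interpolation=cv2.INTER_CUBIC);save(a,'c1.png')
a=cv2.resize(d['img'][260:380,100:360],None,fx=3,fy=3,interpolation=cv2.INTER_CUBIC)
b=cv2.resize(c['img'][160:300,250:430],None,fx=4.3,fy=4.3,interpolation=cv2.INTER_CUBIC);save(b[:600],'c2.png')
E
```

```text
top [556.2 105.3] 72 [ 1012. -1066.] [ 36. 113.] 76 [ 15. 135.  85.] z -55.7 [ 1047. -1134.   -56.]
top [538.8 109.4] 41 [ 992. -983.] [47. 50.] 1 [ 15. 135.  87.] z -98.7 [ 1049. -1086.   -99.]
top [539.3 128.2] 33 [ 907. -964.] [32. 62.] 34 [ 16. 135.  82.] z -119.9 [  963. -1081.  -120.]
top [215.4 133.5] 31 [895. 246.] [43. 12.] 89 [ 18. 142. 158.] z 3.5 [899. 251.   4.]
top [554.4 140.6] 45 [  858. -1031.] [36. 55.] 17 [ 16. 134. 114.] z -84.2 [  897. -1113.   -84.]
top [215.3 143.7] 33 [857. 245.] [43. 11.] 89 [ 18. 138. 158.] z 3.0 [860. 250.   3.]
top [552.3 155.2] 37 [  797. -1005.] [22. 90.] 65 [ 16. 134. 110.] z -86.0 [  833. -1089.   -86.]
top [102.8 216.9] 776 [600. 651.] [184. 131.] 89 [ 15. 171. 148.] z 6.3 [599. 635.   6.]
top [184.3 212.3] 41 [609. 350.] [23. 26.] 46 [ 18. 133. 160.] z 14.1 [610. 350.  14.]
top [215.2 213.9] 37 [602. 243.] [25. 24.] 13 [ 18. 133. 159.] z 13.9 [602. 244.  14.]
top [370.5 249.1] 621 [ 460. -279.] [119.  89.] 80 [ 23. 156. 158.] z 15.0 [ 473. -276.   15.]
side [302.5  27.3] 323 [  802. -1719.] [  64. 1157.] 6 [ 13. 185.  83.] z 131.9 [ 
[... 1150 characters left out ...]
[223.4 223.4] 825 [737.  40.] [ 66. 130.] 12 [ 17. 139. 122.] z 17.0 [735.  46.  17.]
side [129.9 277.5] 83 [894. 254.] [16. 45.] 5 [ 18. 183. 145.] z 2.2 [898. 252.   2.]
side [146.  280.2] 85 [854. 254.] [16. 44.] 5 [ 18. 184. 145.] z 1.9 [858. 251.   2.]
side [255.1 295.1] 190 [600. 246.] [31. 32.] 12 [ 18. 190. 136.] z 12.7 [600. 247.  13.]
side [294.2 309.1] 115 [508. 261.] [49. 32.] 50 [ 14. 190. 100.] z 6.4 [512. 262.   6.]
side [239.  337.6] 243 [606. 352.] [30. 35.] 56 [ 18. 190. 138.] z 12.5 [606. 353.  12.]
side [287.1 346.1] 260 [509. 351.] [37. 30.] 65 [ 18. 190. 138.] z 12.6 [509. 352.  13.]
side [332.8 348.3] 249 [421. 338.] [27. 37.] 6 [ 18. 191. 141.] z 12.4 [421. 339.  12.]
```

View pics/c1.png

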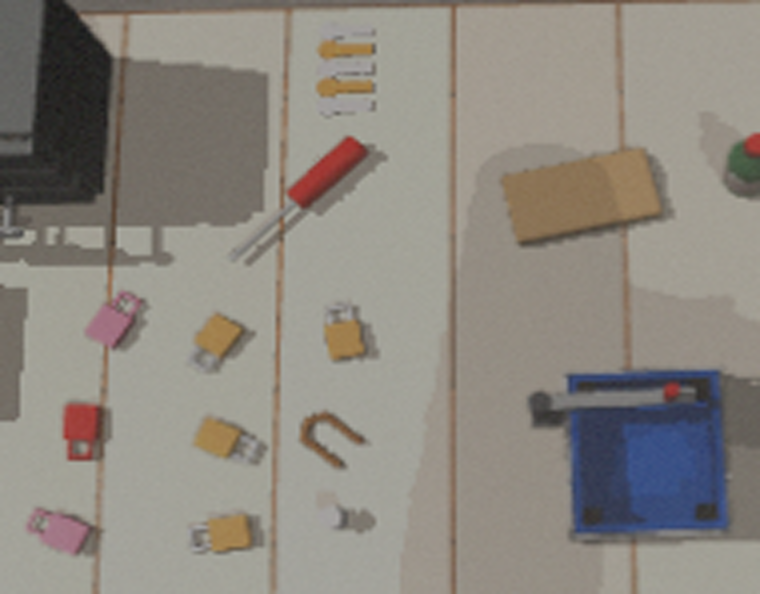

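View pics/c2.png

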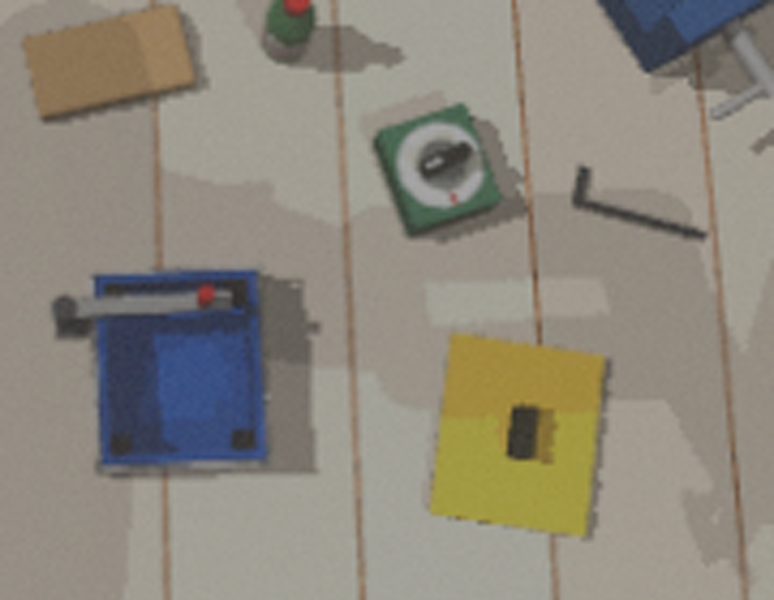

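Crop c1 confirms four yellow-brass bodies with steel shackles at (216,338), (215,438), (229,533), (345,338); pink/red ones at left. The items at top are flat printed keys. Crop c2: latch hinge (70,310), red peg (205,295), knob bar (445,160), red mark (453,198), lid grip (523,432).

```bash
cat > meas.py <<'E'
from m import *
def padlocks(c,d,verbose=1):
    out=[]
    for m,s,ce in blobs(d,brass(d),90,400):
        r,P=rect(d,m,13); h=hsv(d)[m].mean(0)
        if h[0]<16 or r[0][1]<150 or max(r[1])>46 or min(r[1])<22: continue
        # top face pts by depth
        ys,xs=np.nonzero(m); D=depthpts(d,np.c_[xs,ys]); T=D[D[:,2]>10][:,:2].astype(np.float32)
        out.append((cv2.minAreaRect(T),len(T)))
    return out
def col(c,f,lo,hi,z,zr,name):
    for m,s,ce in blobs(c,f(hsv(c)),lo,hi):
        ys,xs=np.nonzero(m); D=depthpts(c,np.c_[xs,ys]); k=(D[:,2]>zr[0])&(D[:,2]<zr[1])
        if k.sum()<6: continue
        r=cv2.minAreaRect(onz(c,np.c_[xs,ys][k],z)[:,:2].astype(np.float32))
        print(name,ce.round(),k.sum(),np.round(r[0],1),np.round(r[1],1),round(r[2],1),'mean',D[k].mean(0).round(1))
E
python3 - <<'E'
from meas import *
c=dict(np.load('top0.npz'));d=dict(np.load('side0.npz'))
for (r,n) in padlocks(c,d): print('pad',np.round(r[0],1),np.round(r[1],1),round(r[2],1),n)
h=hsv(c)
for nm,c in(('T',c),('S',d)):
    col(c,lambda h:(h[...,0]>105)&(h[...,0]<125)&(h[...,1]>130)&(h[...,2]>60),200,5000,55,(49,60),nm+'tub')
    col(c,lambda h:((h[...,0]>170)|(h[...,0]<8))&(h[...,1]>140)&(h[...,2]>70),6,80,100,(75,120),nm+'peg')
    col(c,lambda h:((h[...,0]>170)|(h[...,0]<8))&(h[...,1]>90)&(h[...,2]>70),2,80,41,(38,50),nm+'mark')
    col(c,lambda h:(h[...,0]>55)&(h[...,0]<95)&(h[...,1]>90),100,1500,40,(35,45),nm+'counter')
    col(c,lambda h:(h[...,0]>18)&(h[...,0]<36)&(h[...,1]>110)&(h[...,2]>60),200,2500,15,(8,22),nm+'lid')
    col(c,lambda h:(h[...,2]<75),8,500,69,(60,75),nm+'knob')
    col(c,lambda h:(h[...,2]<75),8,500,41,(36,46),nm+'lidgrip')
c=dict(np.load('top0.npz'))
a=cv2.resize(c['img'][182:214,332:372],None,fx=9,fy=9,interpolation=cv2.INTER_CUBIC)
b=cv2.resize(d['img'][145:185,258:302],None,fx=9,fy=9,interpolation=cv2.INTER_CUBIC)
H=max(len(a),len(b)); a=np.pad(a,((0,H-len(a)),(0,0),(0,0)));b=np.pad(b,((0,H-len(b)),(0,0),(0,0)));save(np.hstack([a,b]),'knob.png')
E
```

```text
pad [600.9 243.4] [30.8 29. ] 13.4 160
pad [523.7 534.9] [ 39.  441.3] 24.4 221
pad [490.6 537.9] [ 38.6 418. ] 5.8 230
pad [427.5 531.5] [426.2  31.1] 88.0 237
Ttub [296. 250.] 17 [420.4 -18.1] [ 2.7 57.7] 2.6 mean [420.6 -16.7  55.2]
Tpeg [319. 160.] 22 [ 760.2 -106. ] [14.3 14.5] 41.9 mean [ 756.4 -105.1  110. ]
Tpeg [297. 228.] 7 [535.6 -28.7] [6.3 6.4] 88.3 mean [533.6 -29.  110.1]
Tlid [370. 261.] 1421 [ 434.1 -273.7] [121.4 141.3] 79.9 mean [ 433.2 -272.8   14.9]
Tknob [400. 157.] 36 [ 772.4 -413.1] [ 95.5 103.3] 18.1 mean [ 780.7 -399.2   67.3]
Tknob [354. 197.] 30 [ 640.8 -217.3] [11.8 39.6] 25.4 mean [ 641.5 -220.4   67.7]
Tknob [452. 271.] 61 [ 367.7 -555.1] [271.4 130.7] 26.9 mean [ 356.3 -569.    64.3]
Tknob [267. 235.] 7 [526.1  74.5] [9.6 6.5] 88.9 mean [525.1  72.3  72.5]
Tlidgrip [400. 157.] 10 [ 785.3 -383.1] [78.5 27. ] 23.9 mean [ 775.8 -378.1   40.1]
Tlidgrip [409. 152.] 6 [ 799.4 -431. ] [10.1 73.7] 23.2 mean [ 796.4 -423.1   45.2]
Tlidgrip [351. 211.] 9 [ 599.9 -219.2] [64.1 19.9] 85.8 mean [ 602.8 -210.8   38.3]
Tlidgrip [293. 227.] 14 [551.9 -18.3] [89.9 15.4
[... 1228 characters left out ...]
] 12.7 mean [  233.3 -1274.3    40.5]
Slidgrip [422.  71.] 6 [  132.7 -1274.7] [29.7  4.7] 85.6 mean [  132.7 -1274.7    41. ]
Slidgrip [279. 161.] 18 [ 641.3 -223.1] [30.4 26.7] 11.8 mean [ 637.9 -215.7   44.8]
Slidgrip [349. 165.] 37 [ 431.9 -266.4] [17.5 36.5] 79.4 mean [ 432.4 -270.4   39. ]
Slidgrip [281. 175.] 28 [ 635.2 -199.7] [82.3 48.2] 15.7 mean [ 631.7 -196.8   38.4]
Slidgrip [299. 210.] 16 [550.9 -20.1] [73.8  6.9] 87.2 mean [550.6 -31.5  41.6]
Slidgrip [303. 229.] 31 [524.   8.] [156.   17.9] 87.3 mean [527.   41.4  40.8]
Slidgrip [344. 210.] 17 [425.5 -44.9] [12.2 29.2] 34.6 mean [429.3 -49.4  40.3]
Slidgrip [154. 411.] 36 [701.2 527.2] [ 6.8 25.6] 3.9 mean [700.  528.9  43.8]
```

View pics/knob.png

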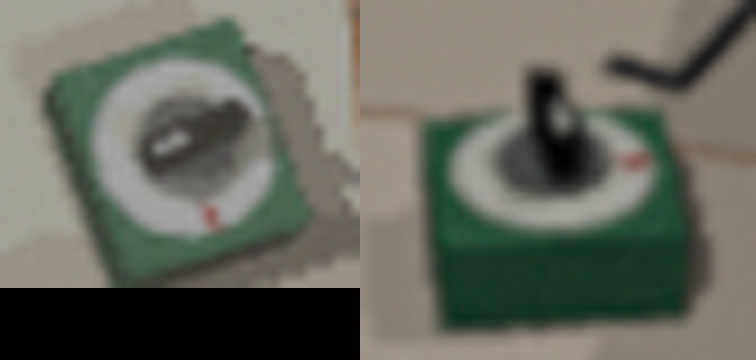

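Knob: the white line lies on the bar's left end at crop (170,145), pointing about +y. The red mark is at (210,215), towards -x, so the knob needs about 84° CCW. Next: refine the padlocks, tub and counter yaw.

```bash
cat >> meas.py <<'E'
def pads(c,s0=100,z=13,verbose=True,ylim=(150,420)):
    h=hsv(c); mk=(h[...,0]>=14)&(h[...,0]<=24)&(h[...,1]>s0)&(h[...,2]>85); out=[]
    for m,s,ce in blobs(c,mk,20,420):
        r,P=rect(c,m,z)
        if not(380<r[0][0]<700 and ylim[0]<r[0][1]<ylim[1]): continue
        if h[m][:,0].mean()<16: continue
        out.append(r); print('pad',ce.round(),s[4],np.round(r[0],1),np.round(r[1],1),round(r[2],1))
    return out
def cloud(c,zlo,zhi,box):
    v,u=np.mgrid[0:420,0:560]; k=c['z_map']>0; uv=np.c_[u[k],v[k]]; D=depthpts(c,uv)
    q=(D[:,2]>zlo)&(D[:,2]<zhi)&(D[:,0]>box[0])&(D[:,0]<box[1])&(D[:,1]>box[2])&(D[:,1]<box[3]); return D[q],uv[q]
E
python3 - <<'E'
from meas import *
for n in('top','side'):
    c=dict(np.load(n+'0.npz')); print(n); pads(c,70 if n=='top' else 130)
    D,uv=cloud(c,48,60,(400,580,-110,60)); 
    r=cv2.minAreaRect(D[:,:2].astype(np.float32)); print('rim',len(D),np.round(r[0],1),np.round(r[1],1),round(r[2],1),np.percentile(D[:,0],[1,5,50,95,99]).round(),np.percentile(D[:,1],[1,5,50,95,99]).round(),np.median(D[:,2]))
    h=hsv(c); b=np.array([h[v,u] for u,v in uv]); k=(b[:,0]>105)&(b[:,0]<125)&(b[:,1]>110)
    r=cv2.minAreaRect(D[k,:2].astype(np.float32)); print('rimblue',k.sum(),np.round(r[0],1),np.round(r[1],1),round(r[2],1))
    D,uv=cloud(c,35,44,(580,700,-280,-150)); r=cv2.minAreaRect(D[:,:2].astype(np.float32)); print('counter',len(D),np.round(r[0],1),np.round(r[1],1),round(r[2],1))
    D,uv=cloud(c,61,74,(480,600,-70,110)); r=cv2.minAreaRect(D[:,:2].astype(np.float32)); print('bar',len(D),np.round(r[0],1),np.round(r[1],1),round(r[2],1))
E
```

```text
top
pad [184. 213.] 91 [608.1 349.5] [32.4 33.8] 58.7
pad [216. 214.] 89 [602.8 242.2] [34.8 29.4] 11.8
pad [184. 241.] 89 [511.3 347.8] [34.1 29.7] 64.3
pad [187. 268.] 93 [422.7 335.3] [29.7 33.6] 1.5
rim 468 [487.2 -12.1] [151.5 131.2] 1.3 [412. 414. 480. 560. 563.] [-77. -74. -21.  50.  53.] 52.986135106813094
rimblue 186 [488.4 -11.6] [140.1 118.7] 0.8
counter 397 [ 641.3 -218.8] [84.9 76.2] 16.8
bar 155 [539.5  16.8] [ 29.6 132.5] 2.5
side
pad [255. 295.] 190 [600.1 246.3] [31.3 31.9] 11.7
pad [239. 338.] 240 [606.4 352.5] [30.2 34.7] 56.5
pad [287. 346.] 260 [509.1 351.4] [37.  29.9] 64.7
pad [333. 348.] 249 [420.6 338.2] [27.2 37.3] 6.3
rim 587 [487.3 -10.3] [150.8 132.4] 1.2 [413. 417. 474. 557. 561.] [-74. -71.   6.  51.  55.] 52.77070763426252
rimblue 434 [486.7 -10.1] [140.8 123. ] 1.1
counter 319 [ 641.7 -220.4] [84.1 79.3] 15.3
bar 206 [530.6  17.9] [ 19.1 133.8] 0.5
```

>>> {"fn": "carry_out", "kwargs": {
  "deltas": [
    [[0.8, 0.63, 0, 0, 0, -1], [0.8, 0.63, 0, 0, 0, -1], [0.8, 0.63, 0, 0, 0, -1], [0.8, 0.63, 0, 0, 0, -1], [0.8, 0.63, 0, 0, 0, -1], [0.8, 0.63, 0, 0, 0, -1], [0.8, 0.63, 0, 0, 0, -1], [0.8, 0.63, 0, 0, 0, -1], [0.8, 0.63, 0, 0, 0, -1], [0.8, 0.63, 0, 0, 0, -1]]
  ],
  "fingers": 1,
  "grip_force": 40
}}

```text
t: 1.1
tool_pos: [394.9, -409.2, 303.5]
orientation: [-3.087, 0.58, 0.001]
force: [-0.4, -0.7, -0.4]
gripper_width: 1.001
finger_force: 0.0
```

>>> {"fn": "carry_out", "kwargs": {
  "deltas": [
    [[0.82, 0.64, -0.4, 0, 0, -0.97], [0.82, 0.64, -0.4, 0, 0, -0.97], [0.82, 0.64, -0.4, 0, 0, -0.97], [0.82, 0.64, -0.4, 0, 0, -0.97], [0.82, 0.64, -0.4, 0, 0, -0.97], [0.82, 0.64, -0.4, 0, 0, -0.97]]
  ]
}}

```text
t: 1.7
tool_pos: [517.8, -313.2, 243.0]
orientation: [-2.907, 1.191, 0.001]
force: [0.8, -1.0, 0.2]
gripper_width: 1.001
finger_force: 0.0
```

>>> {"fn": "carry_out", "kwargs": {
  "deltas": [
    [[0.82, 0.64, -0.4, 0, 0, -0.97], [0.82, 0.64, -0.4, 0, 0, -0.97], [0.82, 0.64, -0.4, 0, 0, -0.97], [0.82, 0.64, -0.4, 0, 0, -0.97], [0.82, 0.64, -0.4, 0, 0, -0.97], [0.82, 0.6, -0.4, 0, 0, -0.97], [0, 0, 0, 0, 0, 0]]
  ]
}}

```text
t: 2.4
tool_pos: [641.6, -216.7, 181.8]
orientation: [-2.61, 1.747, 0.003]
force: [0.2, -0.2, -0.7]
gripper_width: 0.998
finger_force: 0.0
```

>>> {"fn": "carry_out", "kwargs": {
  "deltas": [
    [[0, -0.04, -0.78, 0, 0, 0], [0, 0, -0.78, 0, 0, 0], [0, 0, -0.78, 0, 0, 0], [0, 0, 0, 0, 0, 0]]
  ]
}}

```text
t: 2.8
tool_pos: [637.8, -219.7, 122.5]
orientation: [2.609, -1.748, -0.009]
force: [0.6, 0.0, -0.8]
gripper_width: 1.0
finger_force: 0.0
```

>>> {"fn": "carry_out", "kwargs": {
  "deltas": [
    [[0, 0, 0, 0, 0, 0], [0, 0, 0, 0, 0, 0], [0, 0, 0, 0, 0, 0], [0, 0, 0, 0, 0, 0], [0, 0, 0, 0, 0, 0], [0, 0, 0, 0, 0, 0], [0, 0, 0, 0, 0, 0], [0, 0, 0, 0, 0, 0]]
  ],
  "fingers": 0
}}

```text
t: 3.6
tool_pos: [641.5, -220.0, 126.3]
orientation: [-2.608, 1.748, -0.004]
force: [4.3, 3.0, 6.0]
gripper_width: 0.129
finger_force: 45.3
```

>>> {"fn": "carry_out", "kwargs": {
  "deltas": [
    [[0, 0, 0.1, 0, 0, 0.6], [0, 0, 0, 0, 0, 1], [0, 0, 0, 0, 0, 1], [0, 0, 0, 0, 0, 1], [0, 0, 0, 0, 0, 1], [0, 0, 0, 0, 0, 1], [0, 0, 0, 0, 0, 1], [0, 0, 0, 0, 0, 1], [0, 0, 0, 0, 0, 1], [0, 0, 0, 0, 0, 1]]
  ]
}}

```text
t: 4.6
tool_pos: [640.9, -220.7, 126.4]
orientation: [3.04, -0.789, 0.002]
force: [7.0, -1.0, -9.8]
gripper_width: 0.125
finger_force: 43.3
```

>>> {"fn": "carry_out", "kwargs": {
  "deltas": [
    [[0, 0, 0, 0, 0, 1], [0, 0, 0, 0, 0, 1], [0, 0, 0, 0, 0, 1], [0, 0, 0, 0, 0, 1], [0, 0, 0, 0, 0, 1], [0, 0, 0, 0, 0, 1], [0, 0, 0, 0, 0, 1], [0, 0, 0, 0, 0, 1], [0, 0, 0, 0, 0, 1], [0, 0, 0, 0, 0, 0.6]]
  ]
}}

```text
t: 5.6
tool_pos: [640.8, -221.6, 126.5]
orientation: [3.129, 0.254, 0.001]
force: [5.6, -4.6, -10.6]
gripper_width: 0.126
finger_force: 43.2
```

```bash
python3 - <<'E'
from meas import *
s=bot.get_state(); print(s['moment'],s['force'],s['orientation'],s['joints'])
E
```

```text
[-0.8398786  -1.04750011 -0.08918151] [  5.61496752  -4.60004546 -10.60186949] [3.12901531e+00 2.54101498e-01 1.04082450e-03] [-0.43408238  0.64721851  1.49029436 -0.0019632   1.0023821   0.97570868]
```

>>> {"fn": "carry_out", "kwargs": {
  "deltas": [
    [[0, 0, 0, 0, 0, 0.7], [0, 0, 0, 0, 0, 0.7], [0, 0, 0, 0, 0, 0]]
  ]
}}

```text
t: 5.9
tool_pos: [640.8, -221.8, 126.4]
orientation: [3.113, 0.405, 0.001]
force: [6.9, -5.0, -9.9]
gripper_width: 0.13
finger_force: 43.2
```

```bash
python3 - <<'E'
from meas import *
s=bot.get_state(); print(s['moment'],s['force'],s['orientation'],s['joints'])
c=snap('top');np.savez('top1.npz',**c)
D,uv=cloud(c,61,75,(580,700,-280,-150));print(len(D))
d=snap('side');save(np.hstack([cv2.resize(x,None,fx=6,fy=6,interpolation=cv2.INTER_CUBIC) for x in(c['img'][165:225,325:385],d['img'][130:190,250:310])]),'k2.png')
E
```

```text
[-0.88616505 -1.0344067   0.03165221] [ 6.85790013 -4.9598196  -9.89249714] [3.11285744e+00 4.04946480e-01 8.47162620e-04] [-0.43418402  0.64733503  1.49021938 -0.00217203  1.00224424  0.87905634]
0
```

View pics/k2.png

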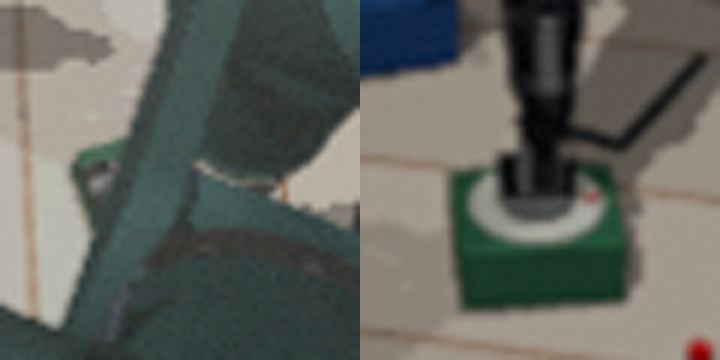

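The grip is turning the knob: its bar is nearly in line with the red mark (crop right (592,197)). Nudging on to the stop while watching the moment.

>>> {"fn": "carry_out", "kwargs": {
  "deltas": [
    [[0, 0, 0, 0, 0, 0.5], [0, 0, 0, 0, 0, 0]]
  ]
}}

```text
t: 6.2
tool_pos: [640.8, -221.8, 126.5]
orientation: [3.105, 0.459, 0.001]
force: [5.4, -5.3, -10.3]
gripper_width: 0.124
finger_force: 43.2
```

```bash
python3 - <<'E'
from meas import *
s=bot.get_state(); print(s['moment'],s['force'],s['orientation'])
E
```

```text
[-0.93213617 -1.06002134  0.0066006 ] [  5.40956837  -5.33479847 -10.34481953] [3.10526142e+00 4.58576562e-01 8.45561127e-04]
```

>>> {"fn": "carry_out", "kwargs": {
  "deltas": [
    [[0, 0, 0, 0, 0, 0.5], [0, 0, 0, 0, 0, 0]]
  ]
}}

```text
t: 6.4
tool_pos: [640.8, -221.9, 126.5]
orientation: [3.097, 0.511, 0.001]
force: [5.1, -4.8, -10.9]
gripper_width: 0.132
finger_force: 43.5
```

```bash
python3 - <<'E'
from meas import *
s=bot.get_state(); print(s['moment'],s['force'],s['orientation'])
E
```

```text
[-0.9788847  -1.03218242 -0.4290895 ] [  5.09138343  -4.83124144 -10.8640433 ] [3.09727114e+00 5.11005155e-01 1.13999438e-03]
```

>>> {"fn": "carry_out", "kwargs": {
  "deltas": [
    [[0, 0, 0, 0, 0, 0.4], [0, 0, 0, 0, 0, 0]]
  ]
}}

```text
t: 6.6
tool_pos: [640.8, -221.9, 126.5]
orientation: [3.09, 0.552, 0.001]
force: [5.7, -5.0, -10.5]
gripper_width: 0.123
finger_force: 47.2
```

>>> {"fn": "carry_out", "kwargs": {
  "deltas": [
    [[0, 0, 0, 0, 0, 0], [0, 0, 0, 0, 0, 0], [0, 0, 0, 0, 0, 0], [0, 0, 0, 0, 0, 0], [0, 0, 0, 0, 0, 0], [0, 0, 0.5, 0, 0, 0], [0, 0, 1, 0, 0, 0], [0, 0, 1, 0, 0, 0], [0, 0, 1, 0, 0, 0]]
  ],
  "fingers": 1
}}

```text
t: 7.5
tool_pos: [640.4, -220.1, 217.3]
orientation: [3.092, 0.555, 0.001]
force: [0.1, 0.4, -0.2]
gripper_width: 1.003
finger_force: 0.0
```

>>> {"fn": "carry_out", "kwargs": {
  "deltas": [
    [[-0.54, 0.96, 0, 0, 0, 0], [-0.54, 0.96, 0, 0, 0, 0], [-0.54, 0.96, 0, 0, 0, 0], [-0.54, 0.96, 0, 0, 0, 0], [-0.54, 0.96, 0, 0, 0, 0], [-0.54, 0.96, 0, 0, 0, 0], [-0.54, 0.96, 0, 0, 0, 0], [-0.54, 0.96, 0, 0, 0, 0], [0, 0, 0, 0, 0, 0]]
  ]
}}

```text
t: 8.4
tool_pos: [530.0, -25.6, 216.1]
orientation: [-3.09, -0.558, 0.002]
force: [0.6, -0.4, 0.0]
gripper_width: 1.0
finger_force: 0.0
```

```bash
python3 - <<'E'
from meas import *
s=bot.get_state(); print(s['force'],s['tool_pos'])
c=snap('top')
D,uv=cloud(c,60,75,(580,700,-280,-150))
if len(D)>5: r=cv2.minAreaRect(D[:,:2].astype(np.float32)); print(r)
for n in('top','side'):
    c=snap(n); h=hsv(c); col(c,lambda h:(h[...,2]<75),8,500,69,(55,75),n)
    if n=='side': save(cv2.resize(c['img'][130:190,250:310],None,fx=7,fy=7,interpolation=cv2.INTER_CUBIC),'k3.png')
E
```

```text
[ 0.55244241 -0.43996501  0.03067039] [529.98151292 -25.58467234 216.11281878]
((642.1441040039062, -218.01455688476562), (39.670528411865234, 12.991063117980957), 16.75150489807129)
top [405. 146.] 13 [ 811.6 -406.8] [ 3.  92.5] 27.8 mean [ 808.5 -399.9   66.8]
top [352. 196.] 36 [ 640.5 -217.9] [37.9 14.4] 18.2 mean [ 642.8 -216.7   66.4]
top [451. 280.] 113 [ 321.2 -569.2] [211.7  69.9] 48.1 mean [ 347.4 -532.2   64.1]
top [498. 288.] 35 [ 329.3 -679.5] [21.9 37. ] 46.8 mean [ 328.8 -678.5   70.2]
top [472. 288.] 10 [ 316.2 -642.4] [45.1  3. ] 83.1 mean [ 315.9 -645.2   69.5]
top [481. 416.] 24 [ -73.8 -607.5] [10.6 37.7] 14.6 mean [ -74.  -610.3   65.3]
side [279. 159.] 56 [ 637.4 -203.5] [35.7 26.3] 12.0 mean [ 641.4 -215.2   62.5]
side [233. 178.] 51 [744.3 -87.9] [40.7 26. ] 54.0 mean [748.6 -93.2  62.6]
side [300. 238.] 53 [529.2  80.7] [19.2 31. ] 9.5 mean [529.7  77.6  68.7]
```

View pics/k3.png

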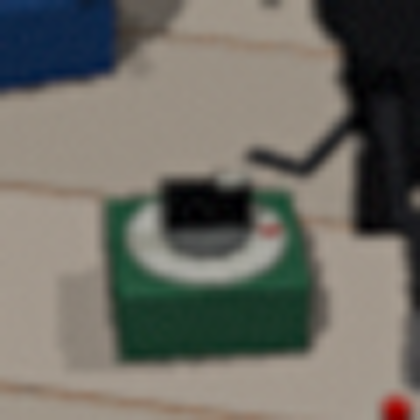

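Knob is at zero: the white line at (228,178) is next to the red mark (270,230), and the bar is at 17° against the counter's 16°. Now the latch peg.

>>> {"fn": "carry_out", "kwargs": {
  "deltas": [
    [[0.1, -0.16, -0.6, 0, 0, 0], [0, 0, -0.6, 0, 0, 0], [0, 0, -0.6, 0, 0, 0], [0, 0, -0.6, 0, 0, 0], [0, 0, 0, 0, 0, 0]]
  ]
}}

```text
t: 9.05
tool_pos: [534.5, -33.1, 153.9]
orientation: [-3.092, -0.553, 0.004]
force: [0.1, 0.0, -0.6]
gripper_width: 1.0
finger_force: 0.0
```

>>> {"fn": "carry_out", "kwargs": {
  "deltas": [
    [[0, 0, 0, 0, 0, 0], [0, 0, 0, 0, 0, 0], [0, 0, 0, 0, 0, 0], [0, 0, 0, 0, 0, 0], [0, 0, 0, 0, 0, 0], [0, 0, 0, 0, 0, 0], [0, 0, 0, 0, 0, 0], [0, 0, 0, 0, 0, 0]]
  ],
  "fingers": 0,
  "grip_force": 30
}}

```text
t: 9.85
tool_pos: [535.0, -31.4, 155.8]
orientation: [-3.091, -0.554, -0.001]
force: [0.7, 5.0, 6.3]
gripper_width: 0.129
finger_force: 29.4
```

>>> {"fn": "carry_out", "kwargs": {
  "deltas": [
    [[0.66, 0.06, 0, 0, 0, 0], [0.64, 0.17, 0, 0, 0, 0], [0.6, 0.26, 0, 0, 0, 0], [0.56, 0.36, 0, 0, 0, 0], [0.49, 0.44, 0, 0, 0, 0]]
  ]
}}

```text
t: 10.35
tool_pos: [607.0, 1.0, 155.4]
orientation: [-3.091, -0.555, 0.007]
force: [-8.0, 4.4, 8.1]
gripper_width: 0.128
finger_force: 30.1
```

>>> {"fn": "carry_out", "kwargs": {
  "deltas": [
    [[0.42, 0.51, 0, 0, 0, 0], [0.33, 0.57, 0, 0, 0, 0], [0.24, 0.61, 0, 0, 0, 0], [0.14, 0.64, 0, 0, 0, 0], [0.04, 0.66, 0, 0, 0, 0], [0, 0, 0, 0, 0, 0]]
  ]
}}

```text
t: 10.95
tool_pos: [639.6, 77.2, 155.7]
orientation: [-3.091, -0.557, -0.007]
force: [5.4, 0.4, -0.9]
gripper_width: 0.13
finger_force: 29.4
```

>>> {"fn": "carry_out", "kwargs": {
  "deltas": [
    [[0, 0, 0, 0, 0, 0], [0, 0, 0, 0, 0, 0], [0, 0, 0, 0, 0, 0], [0, 0, 0, 0, 0, 0], [0, 0, 0, 0, 0, 0], [0, 0, 0.5, 0, 0, 0], [0, 0, 0.8, 0, 0, 0], [0, 0, 0.8, 0, 0, 0]]
  ],
  "fingers": 1,
  "grip_force": 50
}}

```text
t: 11.75
tool_pos: [637.7, 74.7, 209.0]
orientation: [-3.092, -0.554, 0.001]
force: [0.9, 0.6, 0.9]
gripper_width: 1.001
finger_force: 0.0
```

>>> {"fn": "carry_out", "kwargs": {
  "deltas": [
    [[-0.48, 0.57, 0, 0, 0, 1], [-0.48, 0.57, 0, 0, 0, 1], [-0.48, 0.57, 0, 0, 0, 1], [-0.48, 0.57, 0, 0, 0, 1], [-0.48, 0.57, 0, 0, 0, 1], [-0.48, 0.57, 0, 0, 0, 1], [-0.48, 0.57, 0, 0, 0, 1], [-0.48, 0.57, 0, 0, 0, 1], [-0.48, 0.57, 0, 0, 0, 1]]
  ]
}}

```text
t: 12.65
tool_pos: [529.6, 203.6, 208.9]
orientation: [2.767, 1.487, 0.002]
force: [0.6, 0.8, 0.2]
gripper_width: 0.996
finger_force: 0.0
```

>>> {"fn": "carry_out", "kwargs": {
  "deltas": [
    [[-0.48, 0.57, 0, 0, 0, 1], [-0.48, 0.57, 0, 0, 0, 1], [-0.48, 0.57, 0, 0, 0, 1], [-0.48, 0.57, 0, 0, 0, 1], [-0.48, 0.57, 0, 0, 0, 1], [-0.48, 0.57, 0, 0, 0, 1], [-0.48, 0.57, 0, 0, 0, 1], [-0.48, 0.57, 0, 0, 0, 1], [-0.48, 0.57, 0, 0, 0, 1], [0, 0, 0, 0, 0, 0]]
  ]
}}

```text
t: 13.65
tool_pos: [420.7, 332.6, 208.8]
orientation: [-2.172, -2.269, -0.001]
force: [-0.3, -0.1, 0.6]
gripper_width: 0.998
finger_force: 0.0
```

```bash
cat > see.py <<'E'
from meas import *
s=bot.get_state(); p=s['tool_pos'];o=s['orientation']; print('tcp',p.round(1),'closing',round((2*np.degrees(np.arctan2(o[1],o[0]))-90)%360,1),'f',s['force'].round(1),s['t'])
import sys
for n in('top','side'):
    c=snap(n); print(n); pads(c,70 if n=='top' else 130)
    col(c,lambda h:(h[...,0]>18)&(h[...,0]<36)&(h[...,1]>110)&(h[...,2]>60),200,2500,15,(8,22),'lid')
    col(c,lambda h:((h[...,0]>170)|(h[...,0]<8))&(h[...,1]>140)&(h[...,2]>70),6,80,111,(75,120),'peg')
if len(sys.argv)>1: save(cv2.resize(c['img'][130:410,100:420],None,fx=2.2,fy=2.1),sys.argv[1])
E
python3 see.py
```

```text
tcp [420.7 332.6 208.8] closing 2.5 f [-0.3 -0.1  0.6] 13.65
top
pad [184. 213.] 93 [607.7 349.4] [31.5 35.6] 57.6
pad [224. 210.] 88 [613.7 213.5] [31.9 27.4] 0.5
pad [184. 241.] 90 [511.3 347.8] [34.1 29.7] 64.3
pad [187. 268.] 97 [422.7 335.3] [29.9 33.6] 1.2
lid [370. 261.] 1417 [ 434.1 -273.5] [120.7 141.4] 79.7 mean [ 433.  -272.7   15. ]
peg [319. 160.] 20 [ 756.6 -104.7] [13.9 14.6] 44.6 mean [ 757.2 -105.8  109.1]
peg [262. 197.] 6 [635.   78.1] [3.2 6.5] 89.4 mean [634.7  78.  112.5]
peg [459. 252.] 8 [ 446.8 -535.9] [13.3 13.3] 69.4 mean [ 447.1 -539.6  100.8]
side
pad [253. 284.] 181 [612.2 218.6] [34.4 32.9] 88.3
pad [239. 338.] 244 [605.8 353.1] [30.2 36.3] 55.7
pad [287. 346.] 258 [509.  351.2] [36.5 29.9] 64.7
pad [333. 348.] 249 [420.6 338.2] [27.2 37.3] 6.3
lid [331. 167.] 249 [ 480.7 -278.7] [126.8  43.7] 80.8 mean [ 486.1 -270.3   14. ]
peg [230. 163.] 34 [751.6 -93.5] [11.  29.6] 16.6 mean [ 754.4 -102.   105.1]
peg [257. 215.] 39 [630.5  96.5] [ 7.  41.5] 13.7 mean [633.9  80.2  96.4]
```

>>> {"fn": "carry_out", "kwargs": {
  "deltas": [
    [[0.04, 0.14, -0.86, 0, 0, 0], [0, 0, -0.86, 0, 0, 0], [0, 0, -0.86, 0, 0, 0], [0, 0, -0.86, 0, 0, 0], [0, 0, -0.86, 0, 0, 0], [0, 0, -0.86, 0, 0, 0], [0, 0, 0, 0, 0, 0]]
  ]
}}

```text
t: 14.45
tool_pos: [422.2, 333.3, 76.9]
orientation: [-2.177, -2.263, 0.007]
force: [-0.6, -0.3, 0.4]
gripper_width: 0.999
finger_force: 0.0
```

>>> {"fn": "carry_out", "kwargs": {
  "deltas": [
    [[0, 0, 0, 0, 0, 0], [0, 0, 0, 0, 0, 0], [0, 0, 0, 0, 0, 0], [0, 0, 0, 0, 0, 0], [0, 0, 0, 0, 0, 0], [0, 0, 0, 0, 0, 0], [0, 0, 0, 0, 0, 0]]
  ],
  "fingers": 0
}}

```text
t: 15.15
tool_pos: [423.3, 335.1, 80.3]
orientation: [2.175, 2.266, 0.003]
force: [-0.2, -0.4, 9.0]
gripper_width: 0.332
finger_force: 47.5
```

>>> {"fn": "carry_out", "kwargs": {
  "deltas": [
    [[0, 0, 0.8, 0, 0, 0], [0, 0, 1, 0, 0, 0], [0, 0, 1, 0, 0, 0], [0, 0, 1, 0, 0, 0], [0.1, -0.93, 0.2, 0, 0, 0], [0.1, -0.93, 0, 0, 0, 0], [0.1, -0.93, 0, 0, 0, 0], [0.1, -0.93, 0, 0, 0, 0]]
  ]
}}

```text
t: 15.95
tool_pos: [432.6, 241.1, 179.4]
orientation: [2.175, 2.267, 0.001]
force: [0.6, -0.6, -0.8]
gripper_width: 0.332
finger_force: 48.9
```

>>> {"fn": "carry_out", "kwargs": {
  "deltas": [
    [[0.09, -0.93, 0, 0, 0, 0], [0.09, -0.93, 0, 0, 0, 0], [0.09, -0.93, 0, 0, 0, 0], [0.09, -0.93, 0, 0, 0, 0], [0.09, -0.93, 0, 0, 0, 0], [0.09, -0.93, 0, 0, 0, 0], [0.09, -0.93, 0, 0, 0, 0], [0.09, -0.93, 0, 0, 0, 0]]
  ]
}}

```text
t: 16.75
tool_pos: [450.7, 55.0, 179.3]
orientation: [2.175, 2.266, 0.001]
force: [0.0, -0.4, -1.1]
gripper_width: 0.33
finger_force: 48.9
```

>>> {"fn": "carry_out", "kwargs": {
  "deltas": [
    [[0.09, -0.93, 0, 0, 0, 0], [0.09, -0.93, 0, 0, 0, 0], [0.09, -0.93, 0, 0, 0, 0], [0.09, -0.93, 0, 0, 0, 0], [0, 0, 0, 0, 0, 0], [0, 0, 0, 0, 0, 0]]
  ]
}}

```text
t: 17.35
tool_pos: [459.6, -37.2, 179.1]
orientation: [-2.177, -2.265, -0.0]
force: [0.2, 0.8, -0.9]
gripper_width: 0.331
finger_force: 48.9
```

```bash
python3 - <<'E'
from meas import *
for n in('top','side'):
    c=snap(n); print(n); pads(c,70 if n=='top' else 130)
    D,uv=cloud(c,48,60,(400,580,-110,60)); h=hsv(c); b=h[uv[:,1],uv[:,0]]; k=(b[:,0]>105)&(b[:,0]<125)&(b[:,1]>110)
    r=cv2.minAreaRect(D[k,:2].astype(np.float32)); print('rimblue',k.sum(),np.round(r[0],1),np.round(r[1],1),round(r[2],1))
save(cv2.resize(c['img'][130:410,100:420],None,fx=2.2,fy=2.1),'s4.png')
E
```

```text
top
pad [184. 213.] 91 [607.6 350. ] [30.5 34.9] 57.4
pad [224. 210.] 89 [613.7 213.5] [31.9 27.4] 0.5
pad [184. 241.] 89 [511.3 347.8] [34.  29.7] 64.3
rimblue 108 [488.2 -11.2] [142.  119.2] 1.5
side
pad [253. 284.] 183 [612.2 218.4] [34.8 32.9] 88.3
pad [239. 337.] 241 [606.4 352.5] [30.3 34.7] 56.5
pad [287. 346.] 253 [509.1 351.1] [36.6 29.8] 65.9
rimblue 426 [486.6  -9.4] [140.8 122.6] 1.2
```

View pics/s4.png

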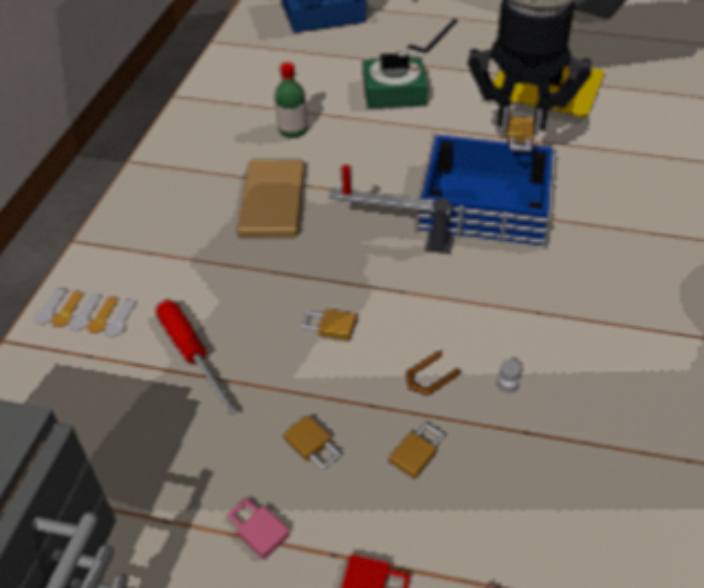

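Picture: P3 is held over the tub, gripper at (520,125). The latch is clear, peg at (345,180). The knocked padlock is at (337,322) with its shackle towards +x.

>>> {"fn": "carry_out", "kwargs": {
  "deltas": [
    [[0, 0, -0.7, 0, 0, 0], [0, 0, -0.7, 0, 0, 0], [0, 0, -0.7, 0, 0, 0], [0, 0, -0.7, 0, 0, 0], [0, 0, -0.7, 0, 0, 0], [0, 0, 0, 0, 0, 0]]
  ]
}}

```text
t: 18.05
tool_pos: [458.3, -35.9, 89.9]
orientation: [-2.172, -2.265, 0.003]
force: [-0.8, -0.6, -1.5]
gripper_width: 0.333
finger_force: 48.9
```

>>> {"fn": "carry_out", "kwargs": {
  "deltas": [
    [[0, 0, 0, 0, 0, 0], [0, 0, 0, 0, 0, 0], [0, 0, 0, 0, 0, 0], [0, 0, 0.8, 0, 0, 0], [0, 0, 1, 0, 0, 0], [0, 0, 1, 0, 0, 0], [0, 0, 1, 0, 0, 0]]
  ],
  "fingers": 0.45
}}

```text
t: 18.75
tool_pos: [459.8, -37.2, 188.1]
orientation: [2.175, 2.266, 0.001]
force: [1.2, -1.2, -0.9]
gripper_width: 0.446
finger_force: 0.0
```

>>> {"fn": "carry_out", "kwargs": {
  "deltas": [
    [[0.13, 0.97, 0, 0, 0, 0], [0.13, 0.97, 0, 0, 0, 0], [0.13, 0.97, 0, 0, 0, 0], [0.13, 0.97, 0, 0, 0, 0], [0.13, 0.97, 0, 0, 0, -0.87], [0.13, 0.97, 0, 0, 0, -0.87], [0.13, 0.97, 0, 0, 0, -0.87], [0.13, 0.97, 0, 0, 0, -0.87]]
  ],
  "fingers": 1
}}

```text
t: 19.55
tool_pos: [486.0, 157.9, 187.2]
orientation: [2.436, 1.982, 0.002]
force: [-0.1, -0.6, 0.2]
gripper_width: 0.997
finger_force: 0.0
```

>>> {"fn": "carry_out", "kwargs": {
  "deltas": [
    [[0.13, 0.97, 0, 0, 0, -0.87], [0.13, 0.97, 0, 0, 0, -0.87], [0.13, 0.97, 0, 0, 0, -0.87], [0.13, 0.97, 0, 0, 0, -0.87], [0.12, 0.97, 0, 0, 0, 0], [0.12, 0.97, 0, 0, 0, 0], [0.12, 0.97, 0, 0, 0, 0], [0.12, 0.92, 0, 0, 0, 0], [0, 0, 0, 0, 0, 0], [0, 0, 0, 0, 0, 0]]
  ]
}}

```text
t: 20.55
tool_pos: [510.6, 349.6, 186.8]
orientation: [2.656, 1.678, 0.0]
force: [0.1, -1.2, 0.3]
gripper_width: 0.998
finger_force: 0.0
```

```bash
python3 see.py
```

```text
tcp [510.6 349.6 186.8] closing 334.6 f [ 0.1 -1.2  0.3] 20.55
top
pad [224. 210.] 90 [615.3 213.5] [35.1 27.4] 0.5
pad [185. 212.] 74 [608.  349.2] [31.5 34.9] 57.6
pad [184. 241.] 89 [511.3 347.8] [34.1 29.7] 64.3
lid [370. 261.] 1409 [ 434.1 -273.5] [120.7 141.4] 79.7 mean [ 432.9 -272.6   15. ]
peg [319. 159.] 20 [ 758.1 -106.3] [13.  13.9] 87.5 mean [ 757.  -106.   110.1]
peg [460. 248.] 6 [ 456.9 -542.7] [15.9  4.6] 5.7 mean [ 457.  -543.9  107.4]
side
pad [252. 285.] 150 [612.3 219.2] [33.  32.7] 89.9
pad [239. 338.] 244 [605.8 353.1] [30.2 36.3] 55.7
pad [287. 346.] 258 [509.  351.2] [36.5 29.9] 64.7
lid [360. 174.] 426 [ 401.2 -263.6] [125.1  77.6] 79.8 mean [ 393.9 -251.7   13.7]
peg [230. 163.] 36 [751.  -91.5] [11.  33.8] 16.6 mean [ 754.4 -101.1  105. ]
peg [257. 215.] 38 [630.5  96.5] [ 7.  41.5] 13.7 mean [633.8  80.3  96.8]
```

>>> {"fn": "carry_out", "kwargs": {
  "deltas": [
    [[0, 0, -0.86, 0, 0, 0], [0, 0, -0.86, 0, 0, 0], [0, 0, -0.86, 0, 0, 0], [0, 0, -0.86, 0, 0, 0], [0, 0, -0.86, 0, 0, 0], [0, 0, 0, 0, 0, 0], [0, 0, 0, 0, 0, 0]]
  ]
}}

```text
t: 21.35
tool_pos: [510.7, 348.7, 79.1]
orientation: [-2.658, -1.675, 0.002]
force: [-1.0, 0.2, 0.2]
gripper_width: 1.002
finger_force: 0.0
```

>>> {"fn": "carry_out", "kwargs": {
  "deltas": [
    [[0, 0, 0, 0, 0, 0], [0, 0, 0, 0, 0, 0], [0, 0, 0, 0, 0, 0], [0, 0, 0, 0, 0, 0], [0, 0, 0, 0, 0, 0], [0, 0, 0, 0, 0, 0], [0, 0, 0, 0, 0, 0]]
  ],
  "fingers": 0
}}

```text
t: 22.05
tool_pos: [511.2, 349.9, 79.9]
orientation: [2.657, 1.676, 0.002]
force: [-0.3, -1.1, 5.6]
gripper_width: 0.328
finger_force: 49.4
```

>>> {"fn": "carry_out", "kwargs": {
  "deltas": [
    [[0, 0, 0.8, 0, 0, 0], [0, 0, 1, 0, 0, 0], [0, 0, 1, 0, 0, 0], [0, 0, 1, 0, 0, 0], [0, -0.95, 0.2, 0, 0, 0.95], [0, -0.95, 0, 0, 0, 0.95], [0, -0.95, 0, 0, 0, 0.95], [0, -0.95, 0, 0, 0, 0.95]]
  ]
}}

```text
t: 22.85
tool_pos: [510.5, 253.8, 179.1]
orientation: [2.409, 2.017, 0.0]
force: [0.3, 1.1, -0.8]
gripper_width: 0.33
finger_force: 49.9
```

>>> {"fn": "carry_out", "kwargs": {
  "deltas": [
    [[0, -0.95, 0, 0, 0, 0.95], [0, -0.95, 0, 0, 0, 0.95], [0, -0.95, 0, 0, 0, 0.95], [0, -0.95, 0, 0, 0, 0], [0, -0.95, 0, 0, 0, 0], [0, -0.95, 0, 0, 0, 0], [0.02, -0.95, 0, 0, 0, 0], [0.1, -0.95, 0, 0, 0, 0], [0, 0, 0, 0, 0, 0], [0, 0, 0, 0, 0, 0]]
  ]
}}

```text
t: 23.85
tool_pos: [513.8, 64.4, 179.0]
orientation: [-2.202, -2.241, -0.0]
force: [-1.4, -0.0, -0.6]
gripper_width: 0.332
finger_force: 49.8
```

>>> {"fn": "carry_out", "kwargs": {
  "deltas": [
    [[0, -0.96, 0, 0, 0, 0], [0, -0.96, 0, 0, 0, 0.1], [0, 0, 0, 0, 0, 0], [0, 0, -0.7, 0, 0, 0], [0, 0, -0.7, 0, 0, 0], [0, 0, -0.7, 0, 0, 0], [0, 0, -0.7, 0, 0, 0], [0, 0, -0.7, 0, 0, 0], [0, 0, 0, 0, 0, 0]]
  ]
}}

```text
t: 24.75
tool_pos: [512.3, 18.1, 89.6]
orientation: [-2.189, -2.248, 0.004]
force: [0.0, 0.4, -1.1]
gripper_width: 0.331
finger_force: 49.8
```

>>> {"fn": "carry_out", "kwargs": {
  "deltas": [
    [[0, 0, 0, 0, 0, 0], [0, 0, 0, 0, 0, 0], [0, 0, 0, 0, 0, 0], [0, 0, 0.8, 0, 0, 0], [0, 0, 1, 0, 0, 0], [0, 0, 1, 0, 0, 0], [0, 0, 1, 0, 0, 0]]
  ],
  "fingers": 0.45
}}

```text
t: 25.45
tool_pos: [514.5, 17.0, 188.8]
orientation: [2.191, 2.249, 0.003]
force: [0.6, 0.4, -0.7]
gripper_width: 0.451
finger_force: 0.0
```

>>> {"fn": "carry_out", "kwargs": {
  "deltas": [
    [[0.26, 0.95, 0.4, 0, 0, 1], [0.26, 0.95, 0, 0, 0, 1], [0.26, 0.95, 0, 0, 0, 1], [0.26, 0.95, 0, 0, 0, 1], [0.26, 0.95, 0, 0, 0, 1], [0.26, 0.95, 0, 0, 0, 1], [0.26, 0.95, 0, 0, 0, 1]]
  ],
  "fingers": 1
}}

```text
t: 26.15
tool_pos: [560.1, 184.5, 198.1]
orientation: [1.577, 2.714, 0.003]
force: [1.0, -0.2, -0.9]
gripper_width: 1.005
finger_force: 0.0
```

>>> {"fn": "carry_out", "kwargs": {
  "deltas": [
    [[0.26, 0.95, 0, 0, 0, 1], [0.26, 0.95, 0, 0, 0, 1], [0.26, 0.95, 0, 0, 0, 1], [0.26, 0.95, 0, 0, 0, 1], [0.26, 0.95, 0, 0, 0, 1], [0.28, 0.97, 0, 0, 0, 1], [0.28, 0.97, 0, 0, 0, 0.9], [0, 0, 0, 0, 0, 0], [0, 0, 0, 0, 0, 0]]
  ]
}}

```text
t: 27.05
tool_pos: [605.8, 351.0, 197.5]
orientation: [0.889, 3.012, 0.001]
force: [-0.3, -0.2, -0.1]
gripper_width: 1.004
finger_force: 0.0
```

```bash
python3 see.py | grep -v peg
```

```text
tcp [605.8 351.  197.5] closing 57.1 f [-0.3 -0.2 -0.1] 27.05
top
pad [224. 210.] 89 [613.7 213.5] [31.9 27.4] 0.5
lid [370. 261.] 1415 [ 434.1 -273.5] [121.1 141.2] 80.0 mean [ 433.  -272.7   14.9]
side
pad [249. 284.] 60 [618.7 216.7] [22.7 28.1] 11.7
pad [239. 338.] 244 [605.8 353.1] [30.2 36.3] 55.7
lid [348. 170.] 968 [ 432.6 -269.9] [126.7 141.5] 79.8 mean [ 431.4 -265.9   13.9]
```

>>> {"fn": "carry_out", "kwargs": {
  "deltas": [
    [[0.05, 0, -0.94, 0, 0, 0], [0, 0, -0.94, 0, 0, 0], [0, 0, -0.94, 0, 0, 0], [0, 0, -0.94, 0, 0, 0], [0, 0, -0.94, 0, 0, 0], [0, 0, 0, 0, 0, 0], [0, 0, 0, 0, 0, 0]]
  ]
}}

```text
t: 27.85
tool_pos: [606.9, 349.4, 79.2]
orientation: [-0.891, -3.012, 0.001]
force: [0.9, 0.0, 0.8]
gripper_width: 1.002
finger_force: 0.0
```

>>> {"fn": "carry_out", "kwargs": {
  "deltas": [
    [[0, 0, 0, 0, 0, 0], [0, 0, 0, 0, 0, 0], [0, 0, 0, 0, 0, 0], [0, 0, 0, 0, 0, 0], [0, 0, 0, 0, 0, 0], [0, 0, 0, 0, 0, 0], [0, 0, 0, 0, 0, 0]]
  ],
  "fingers": 0
}}

```text
t: 28.55
tool_pos: [607.6, 350.4, 80.0]
orientation: [0.889, 3.012, 0.001]
force: [-1.3, 0.1, 6.3]
gripper_width: 0.331
finger_force: 49.5
```

>>> {"fn": "carry_out", "kwargs": {
  "deltas": [
    [[0, 0, 0.8, 0, 0, 0], [0, 0, 1, 0, 0, 0], [0, 0, 1, 0, 0, 0], [0, 0, 1, 0, 0, 0], [-0.23, -0.97, 0.4, 0, 0, -1], [-0.23, -0.97, 0, 0, 0, -1], [-0.23, -0.97, 0, 0, 0, -1], [-0.23, -0.97, 0, 0, 0, -1], [-0.23, -0.97, 0, 0, 0, -1], [-0.23, -0.97, 0, 0, 0, -1]]
  ]
}}

```text
t: 29.55
tool_pos: [571.9, 203.7, 183.7]
orientation: [-1.5, -2.76, 0.001]
force: [-0.5, -0.9, -1.7]
gripper_width: 0.33
finger_force: 49.9
```

>>> {"fn": "carry_out", "kwargs": {
  "deltas": [
    [[-0.23, -0.97, 0, 0, 0, -1], [-0.23, -0.97, 0, 0, 0, -1], [-0.23, -0.97, 0, 0, 0, -1], [-0.23, -0.97, 0, 0, 0, -1], [-0.23, -0.97, 0, 0, 0, -1], [-0.23, -0.97, 0, 0, 0, -1], [-0.23, -0.97, 0, 0, 0, -1], [-0.23, -0.97, 0, 0, 0, -0.9], [-0.23, -0.97, 0, 0, 0, 0], [-0.23, -0.97, 0, 0, 0, 0]]
  ]
}}

```text
t: 30.55
tool_pos: [514.5, -38.7, 183.8]
orientation: [-2.192, -2.25, 0.0]
force: [0.3, -0.3, -1.8]
gripper_width: 0.326
finger_force: 49.9
```

>>> {"fn": "carry_out", "kwargs": {
  "deltas": [
    [[0, 0, 0, 0, 0, 0], [0, 0, 0, 0, 0, 0]]
  ]
}}

```text
t: 30.75
tool_pos: [514.8, -38.1, 183.8]
orientation: [-2.194, -2.248, -0.0]
force: [-0.2, -0.5, -1.6]
gripper_width: 0.329
finger_force: 49.9
```

>>> {"fn": "carry_out", "kwargs": {
  "deltas": [
    [[0, 0.06, -0.72, 0, 0, 0], [0, 0, -0.72, 0, 0, 0], [0, 0, -0.72, 0, 0, 0], [0, 0, -0.72, 0, 0, 0], [0, 0, -0.72, 0, 0, 0], [0, 0, 0, 0, 0, 0]]
  ]
}}

```text
t: 31.35
tool_pos: [513.9, -35.1, 92.0]
orientation: [-2.189, -2.249, 0.003]
force: [-0.7, -0.4, -0.9]
gripper_width: 0.328
finger_force: 49.9
```

>>> {"fn": "carry_out", "kwargs": {
  "deltas": [
    [[0, 0, 0, 0, 0, 0], [0, 0, 0, 0, 0, 0], [0, 0, 0, 0, 0, 0], [0, 0, 0.8, 0, 0, 0], [0, 0, 1, 0, 0, 0], [0, 0, 1, 0, 0, 0], [0, 0, 1, 0, 0, 0], [0, 0, 0.4, 0, 0, 0]]
  ],
  "fingers": 0.45
}}

```text
t: 32.15
tool_pos: [516.4, -36.6, 201.9]
orientation: [2.189, 2.247, 0.004]
force: [0.4, -0.6, 0.4]
gripper_width: 0.449
finger_force: 0.0
```

>>> {"fn": "carry_out", "kwargs": {
  "deltas": [
    [[0.18, 0.46, 0, 0, 0, 1], [0.18, 0.46, 0, 0, 0, 1], [0.18, 0.46, 0, 0, 0, 1], [0.18, 0.46, 0, 0, 0, 1], [0.18, 0.46, 0, 0, 0, 1], [0.18, 0.46, 0, 0, 0, 1], [0.18, 0.46, 0, 0, 0, 1], [0.18, 0.46, 0, 0, 0, 1], [0.18, 0.46, 0, 0, 0, 1], [0.18, 0.46, 0, 0, 0, 1]]
  ],
  "fingers": 1
}}

```text
t: 33.15
tool_pos: [560.0, 79.1, 198.6]
orientation: [-1.286, -2.866, 0.0]
force: [-0.4, 0.6, 1.0]
gripper_width: 0.999
finger_force: 0.0
```

>>> {"fn": "carry_out", "kwargs": {
  "deltas": [
    [[0.18, 0.46, 0, 0, 0, 1], [0.18, 0.46, 0, 0, 0, 1], [0.18, 0.46, 0, 0, 0, 1], [0.18, 0.46, 0, 0, 0, 1], [0.18, 0.46, 0, 0, 0, 1], [0.18, 0.46, 0, 0, 0, 1], [0.18, 0.46, 0, 0, 0, 1], [0.18, 0.46, 0, 0, 0, 1], [0.18, 0.46, 0, 0, 0, 1], [0.15, 0.4, 0, 0, 0, 1]]
  ]
}}

```text
t: 34.15
tool_pos: [604.3, 192.6, 198.5]
orientation: [-0.228, -3.133, 0.0]
force: [0.6, -0.2, -0.6]
gripper_width: 0.999
finger_force: 0.0
```

>>> {"fn": "carry_out", "kwargs": {
  "deltas": [
    [[0.15, 0.4, 0, 0, 0, 1], [0.15, 0.4, 0, 0, 0, 1], [0, 0, 0, 0, 0, 0], [0, 0, 0, 0, 0, 0]]
  ]
}}

```text
t: 34.55
tool_pos: [611.4, 212.0, 198.5]
orientation: [-0.016, -3.141, 0.001]
force: [-0.7, -0.1, 0.4]
gripper_width: 1.002
finger_force: 0.0
```

```bash
python3 see.py; python3 - <<'E'
from meas import *
for n in('top','side'):
    c=snap(n); h=hsv(c)
    D,uv=cloud(c,8,18,(580,650,180,250)); b=h[uv[:,1],uv[:,0]]; k=(b[:,0]>13)&(b[:,0]<25)&(b[:,1]>70)
    r=cv2.minAreaRect(D[k,:2].astype(np.float32)); print(k.sum(),r)
E
```

```text
tcp [611.4 212.  198.5] closing 89.4 f [-0.7 -0.1  0.4] 34.55
top
lid [370. 261.] 1423 [ 434.2 -273.3] [122.  141.1] 80.3 mean [ 433.1 -272.7   14.9]
peg [319. 160.] 22 [ 755.7 -105.3] [16.1 14.3] 41.8 mean [ 756.5 -105.6  110.1]
peg [263. 197.] 7 [635.   76.5] [6.3 6.6] 89.4 mean [634.5  77.4 111.2]
peg [456. 260.] 13 [ 421.1 -526.2] [11.7 17.3] 69.6 mean [ 421.8 -530.1  101.3]
side
pad [253. 284.] 181 [612.2 218.6] [34.4 32.9] 88.3
lid [348. 170.] 961 [ 432.6 -270. ] [126.7 141.7] 79.9 mean [ 431.5 -265.3   13.9]
0 ((0.0, 0.0), (0.0, 0.0), 0.0)
175 ((613.6546630859375, 214.08673095703125), (32.889312744140625, 33.501399993896484), 89.10633850097656)
```

>>> {"fn": "carry_out", "kwargs": {
  "deltas": [
    [[0.08, 0.1, -0.95, 0, 0, 0.1], [0, 0, -0.95, 0, 0, 0], [0, 0, -0.95, 0, 0, 0], [0, 0, -0.95, 0, 0, 0], [0, 0, -0.95, 0, 0, 0], [0, 0, 0, 0, 0, 0], [0, 0, 0, 0, 0, 0]]
  ]
}}

```text
t: 35.45
tool_pos: [613.7, 214.3, 80.1]
orientation: [-0.004, -3.141, 0.001]
force: [1.2, 0.2, -0.5]
gripper_width: 0.999
finger_force: 0.0
```

>>> {"fn": "carry_out", "kwargs": {
  "deltas": [
    [[0, 0, 0, 0, 0, 0], [0, 0, 0, 0, 0, 0], [0, 0, 0, 0, 0, 0], [0, 0, 0, 0, 0, 0], [0, 0, 0, 0, 0, 0], [0, 0, 0, 0, 0, 0], [0, 0, 0, 0, 0, 0]]
  ],
  "fingers": 0
}}

```text
t: 36.15
tool_pos: [614.3, 214.7, 81.2]
orientation: [0.003, 3.14, 0.0]
force: [-1.1, -0.5, 5.3]
gripper_width: 0.324
finger_force: 49.2
```

>>> {"fn": "carry_out", "kwargs": {
  "deltas": [
    [[0, 0, 0.8, 0, 0, 0], [0, 0, 1, 0, 0, 0], [0, 0, 1, 0, 0, 0], [0, 0, 1, 0, 0, 0], [-0.28, -0.36, 0.6, 0, 0, -1], [-0.28, -0.36, 0, 0, 0, -1], [-0.28, -0.36, 0, 0, 0, -1], [-0.28, -0.36, 0, 0, 0, -1], [-0.28, -0.36, 0, 0, 0, -1], [-0.28, -0.36, 0, 0, 0, -1]]
  ]
}}

```text
t: 37.15
tool_pos: [571.2, 160.2, 190.1]
orientation: [-0.66, -3.071, 0.0]
force: [-0.3, -0.1, -1.3]
gripper_width: 0.329
finger_force: 50.0
```

>>> {"fn": "carry_out", "kwargs": {
  "deltas": [
    [[-0.28, -0.36, 0, 0, 0, -1], [-0.28, -0.36, 0, 0, 0, -1], [-0.28, -0.36, 0, 0, 0, -1], [-0.28, -0.36, 0, 0, 0, -1], [-0.28, -0.36, 0, 0, 0, -1], [-0.28, -0.36, 0, 0, 0, -1], [-0.28, -0.36, 0, 0, 0, -1], [-0.28, -0.36, 0, 0, 0, -1], [-0.28, -0.36, 0, 0, 0, -1], [-0.28, -0.36, 0, 0, 0, -1]]
  ]
}}

```text
t: 38.15
tool_pos: [501.3, 70.3, 190.2]
orientation: [-1.671, -2.66, 0.0]
force: [-0.2, -0.8, -2.1]
gripper_width: 0.327
finger_force: 50.0
```

>>> {"fn": "carry_out", "kwargs": {
  "deltas": [
    [[-0.28, -0.36, 0, 0, 0, -1], [-0.28, -0.36, 0, 0, 0, -1], [-0.28, -0.36, 0, 0, 0, -1], [-0.28, -0.36, 0, 0, 0, -1], [-0.28, -0.36, 0, 0, 0, -1], [-0.28, -0.36, 0, 0, 0, -1], [0, 0, 0, 0, 0, 0], [0, 0, 0, 0, 0, 0]]
  ]
}}

```text
t: 38.95
tool_pos: [459.9, 16.7, 190.3]
orientation: [2.183, 2.259, 0.001]
force: [0.4, 0.4, -0.8]
gripper_width: 0.324
finger_force: 50.0
```

>>> {"fn": "carry_out", "kwargs": {
  "deltas": [
    [[0.04, -0.04, -0.77, 0, 0, 0], [0, 0, -0.77, 0, 0, 0], [0, 0, -0.77, 0, 0, 0], [0, 0, -0.77, 0, 0, 0], [0, 0, -0.77, 0, 0, 0], [0, 0, 0, 0, 0, 0]]
  ]
}}

```text
t: 39.55
tool_pos: [460.8, 16.2, 92.5]
orientation: [-2.181, -2.258, 0.002]
force: [0.4, 0.5, -1.9]
gripper_width: 0.328
finger_force: 51.7
```

>>> {"fn": "carry_out", "kwargs": {
  "deltas": [
    [[0, 0, 0, 0, 0, 0], [0, 0, 0, 0, 0, 0], [0, 0, 0, 0, 0, 0], [0, 0, 0.8, 0, 0, 0], [0, 0, 1, 0, 0, 0], [0, 0, 1, 0, 0, 0], [0, 0, 1, 0, 0, 0]]
  ],
  "fingers": 0.45
}}

```text
t: 40.25
tool_pos: [460.4, 15.6, 190.4]
orientation: [2.184, 2.258, 0.0]
force: [0.4, -0.3, -0.4]
gripper_width: 0.448
finger_force: 0.0
```

>>> {"fn": "carry_out", "kwargs": {
  "deltas": [
    [[-0.05, -0.58, 0, 0, 0, 1], [-0.05, -0.58, 0, 0, 0, 1], [-0.05, -0.58, 0, 0, 0, 1], [-0.05, -0.58, 0, 0, 0, 1], [-0.05, -0.58, 0, 0, 0, 1], [-0.05, -0.58, 0, 0, 0, 1], [-0.05, -0.58, 0, 0, 0, 1], [-0.05, -0.58, 0, 0, 0, 1], [-0.05, -0.58, 0, 0, 0, 1], [-0.05, -0.58, 0, 0, 0, 1]]
  ],
  "fingers": 1
}}

```text
t: 41.25
tool_pos: [448.0, -129.9, 189.6]
orientation: [1.276, 2.87, -0.0]
force: [0.6, -0.1, -1.5]
gripper_width: 1.002
finger_force: 0.0
```

>>> {"fn": "carry_out", "kwargs": {
  "deltas": [
    [[-0.05, -0.58, 0, 0, 0, 1], [-0.05, -0.58, 0, 0, 0, 1], [-0.05, -0.58, 0, 0, 0, 1], [-0.05, -0.58, 0, 0, 0, 1], [-0.05, -0.58, 0, 0, 0, 1], [-0.05, -0.58, 0, 0, 0, 1], [-0.05, -0.58, 0, 0, 0, 1], [-0.05, -0.58, 0, 0, 0, 1], [-0.05, -0.58, 0, 0, 0, 1], [-0.05, -0.54, 0, 0, 0, 0.5]]
  ]
}}

```text
t: 42.25
tool_pos: [435.6, -273.9, 189.6]
orientation: [0.273, 3.129, -0.001]
force: [1.0, 0.2, 0.7]
gripper_width: 0.998
finger_force: 0.0
```

```bash
python3 see.py; python3 - <<'E'
from meas import *
I=[]
for n in('top','side'):
    c=snap(n); h=hsv(c)
    D,uv=cloud(c,48,60,(400,580,-110,60)); b=h[uv[:,1],uv[:,0]]; k=(b[:,0]>105)&(b[:,0]<125)&(b[:,1]>110)
    r=cv2.minAreaRect(D[k,:2].astype(np.float32)); print('rimblue',k.sum(),np.round(r[0],1),np.round(r[1],1),round(r[2],1))
    D,uv=cloud(c,3,48,(428,546,-60,40)); b=h[uv[:,1],uv[:,0]]; k=(b[:,0]<30)&(b[:,1]>70); print('in tub z',np.percentile(D[k,2],[50,95,99]).round(1),k.sum())
    u,v=proj(c,[487,-10,40])[0].astype(int); I.append(cv2.resize(c['img'][v-45:v+45,u-45:u+45],None,fx=4.4,fy=4.4,interpolation=cv2.INTER_CUBIC))
save(np.hstack(I),'tub1.png')
E
```

```text
tcp [ 435.6 -273.9  189.6] closing 80.0 f [1.  0.2 0.7] 42.25
top
lid [362. 260.] 678 [ 436.7 -259.7] [ 93.5 141.6] 79.1 mean [ 437.1 -245.9   15.1]
peg [319. 160.] 20 [ 756.6 -104.7] [13.9 14.6] 44.6 mean [ 756.6 -105.6  110.8]
side
lid [348. 170.] 967 [ 432.4 -270. ] [126.7 141.4] 79.9 mean [ 431.4 -265.7   13.9]
peg [378. 116.] 6 [ 360.  -445.3] [9.8 6.7] 12.1 mean [ 356.  -508.4   79.3]
peg [230. 163.] 34 [751.6 -93.5] [11.  29.6] 16.6 mean [ 754.5 -102.2  104.9]
peg [257. 215.] 42 [629.5  96.3] [ 7.4 41.8] 17.1 mean [633.8  80.3  96. ]
rimblue 229 [488.1 -11.7] [141.6 119.7] 0.9
in tub z [20.9 25.2 26.8] 353
rimblue 444 [486.8 -10.3] [141.  123.9] 1.1
in tub z [19.6 23.4 34.1] 256
```

View pics/tub1.png

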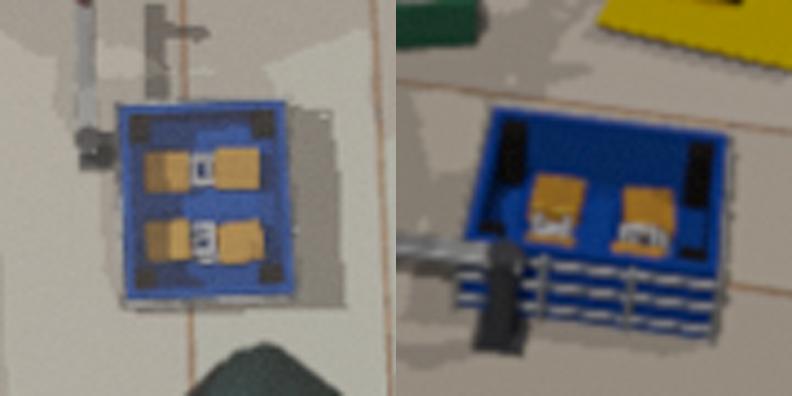

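All four padlocks lie flat in the tub, in top crop pairs at y≈170 and y≈240, with highest point about 27. Tub centre is (487.4,-11), yaw 1.1°. Grasping the lid.

>>> {"fn": "carry_out", "kwargs": {
  "deltas": [
    [[-0.06, 0.04, -0.97, 0, 0, 0], [0, 0, -0.97, 0, 0, 0], [0, 0, -0.97, 0, 0, 0], [0, 0, -0.97, 0, 0, 0], [0, 0, 0, 0, 0, 0], [0, 0, 0, 0, 0, 0]]
  ]
}}

```text
t: 43.05
tool_pos: [434.1, -271.6, 92.0]
orientation: [-0.276, -3.128, -0.001]
force: [0.0, -0.3, -0.2]
gripper_width: 1.002
finger_force: 0.0
```

>>> {"fn": "carry_out", "kwargs": {
  "deltas": [
    [[0, 0, 0, 0, 0, 0], [0, 0, 0, 0, 0, 0], [0, 0, 0, 0, 0, 0], [0, 0, 0, 0, 0, 0], [0, 0, 0, 0, 0, 0], [0, 0, 0, 0, 0, 0], [0, 0, 0, 0, 0, 0], [0, 0, 0, 0, 0, 0]]
  ],
  "fingers": 0,
  "grip_force": 80
}}

```text
t: 43.85
tool_pos: [434.5, -272.6, 92.5]
orientation: [0.277, 3.129, -0.001]
force: [-0.0, 1.3, 6.1]
gripper_width: 0.166
finger_force: 78.9
```

>>> {"fn": "carry_out", "kwargs": {
  "deltas": [
    [[0, 0, 0.4, 0, 0, 0], [0, 0, 0.8, 0, 0, 0], [0, 0, 1, 0, 0, 0], [0, 0, 1, 0, 0, 0], [0, 0, 0.4, 0, 0, 0], [0, 0, 0, 0, 0, 0]]
  ]
}}

```text
t: 44.45
tool_pos: [435.0, -273.0, 183.4]
orientation: [0.276, 3.127, -0.003]
force: [0.8, 0.4, -1.6]
gripper_width: 0.166
finger_force: 78.1
```

```bash
cat > lid.py <<'E'
from meas import *
s=bot.get_state(); p=s['tool_pos'];o=s['orientation']; print('tcp',p.round(1),'closing',round((2*np.degrees(np.arctan2(o[1],o[0]))-90)%360,1),'f',s['force'].round(1),s['moment'].round(2))
for n in('top','side'):
    c=snap(n); h=hsv(c)
    for m,st,ce in blobs(c,(h[...,0]>18)&(h[...,0]<36)&(h[...,1]>110)&(h[...,2]>60),100,3500):
        ys,xs=np.nonzero(m); D=depthpts(c,np.c_[xs,ys]); q=D[:,2]>30; q&=abs(D[:,2]-np.median(D[:,2]))<8
        if q.sum()<60: continue
        P=D[q]; r=cv2.minAreaRect(P[:,:2].astype(np.float32)); co=np.linalg.lstsq(np.c_[P[:,:2]-P[:,:2].mean(0),np.ones(len(P))],P[:,2],rcond=None)[0]
        print(n,q.sum(),np.round(r[0],1),np.round(r[1],1),round(r[2],1),'z',co[2].round(1),'slope mm/100',(co[:2]*100).round(1))
E
python3 lid.py
```

```text
tcp [ 435.  -273.   183.4] closing 79.9 f [ 0.8  0.4 -1.6] [ 0.03 -0.   -0.04]
top 692 [ 438.  -253.8] [ 85.6 140.9] 78.9 z 105.7 slope mm/100 [ 0.2 -1.1]
side 964 [ 432.5 -272.2] [127.3 141.4] 79.9 z 103.5 slope mm/100 [-0.2 -0.5]
```

>>> {"fn": "carry_out", "kwargs": {
  "deltas": [
    [[0.18, 0.87, 0, 0, 0, 0.4], [0.18, 0.87, 0, 0, 0, 0.4], [0.18, 0.87, 0, 0, 0, 0.4], [0.18, 0.87, 0, 0, 0, 0.4], [0.18, 0.87, 0, 0, 0, 0.4], [0.18, 0.87, 0, 0, 0, 0.4]]
  ]
}}

```text
t: 45.15
tool_pos: [460.5, -140.6, 180.4]
orientation: [-0.012, -3.139, -0.002]
force: [0.3, 0.1, -1.3]
gripper_width: 0.166
finger_force: 78.1
```

>>> {"fn": "carry_out", "kwargs": {
  "deltas": [
    [[0.18, 0.87, 0, 0, 0, 0.4], [0.18, 0.87, 0, 0, 0, 0], [0.18, 0.87, 0, 0, 0, 0], [0.18, 0.87, 0, 0, 0, 0], [0.18, 0.87, 0, 0, 0, 0], [0.14, 0.87, 0, 0, 0, 0], [0, 0, 0, 0, 0, 0], [0, 0, 0, 0, 0, 0], [0, 0, 0, 0, 0, 0]]
  ]
}}

```text
t: 46.05
tool_pos: [486.8, -11.9, 181.2]
orientation: [0.03, -3.14, 0.0]
force: [0.2, -0.3, -0.6]
gripper_width: 0.17
finger_force: 78.3
```

```bash
python3 lid.py
```

```text
tcp [486.8 -11.9 181.2] closing 91.1 f [ 0.2 -0.3 -0.6] [-0.   -0.03  0.03]
top 702 [446.9 -13.6] [117.3  64.8] 89.1 z 103.6 slope mm/100 [-0.1  0.1]
side 1604 [484.9 -11.3] [140.8 125.5] 1.3 z 102.7 slope mm/100 [-0.1 -0.3]
```

>>> {"fn": "carry_out", "kwargs": {
  "deltas": [
    [[0.07, 0.06, 0, 0, 0, 0], [0, 0, -0.3, 0, 0, 0], [0, 0, -0.3, 0, 0, 0], [0, 0, -0.3, 0, 0, 0], [0, 0, -0.3, 0, 0, 0], [0, 0, -0.2, 0, 0, 0], [0, 0, 0, 0, 0, 0], [0, 0, 0, 0, 0, 0]]
  ]
}}

```text
t: 46.95
tool_pos: [489.0, -9.9, 146.7]
orientation: [0.03, -3.141, 0.0]
force: [-0.1, 0.7, -1.1]
gripper_width: 0.17
finger_force: 78.2
```

```bash
python3 lid.py
```

```text
tcp [489.   -9.9 146.7] closing 91.1 f [-0.1  0.7 -1.1] [ 0.04 -0.01  0.01]
top 666 [449.2 -11. ] [ 64.2 120.8] 0.8 z 68.8 slope mm/100 [0.4 0.1]
side 1590 [487.6  -8.4] [141.5 125.7] 1.1 z 68.3 slope mm/100 [-0.  -0.4]
```

>>> {"fn": "carry_out", "kwargs": {
  "deltas": [
    [[-0.03, -0.05, 0, 0, 0, 0], [0, 0, -0.1, 0, 0, 0], [0, 0, -0.08, 0, 0, 0], [0, 0, 0, 0, 0, 0]]
  ]
}}

```text
t: 47.45
tool_pos: [488.5, -11.2, 142.5]
orientation: [-0.03, 3.141, -0.0]
force: [-0.4, 0.8, 2.4]
gripper_width: 0.167
finger_force: 78.7
```

>>> {"fn": "carry_out", "kwargs": {
  "deltas": [
    [[0, 0, -0.06, 0, 0, 0], [0, 0, -0.06, 0, 0, 0], [0, 0, 0, 0, 0, 0]]
  ]
}}

```text
t: 47.75
tool_pos: [488.5, -11.2, 139.7]
orientation: [-0.03, 3.141, -0.0]
force: [-0.7, -0.6, 5.4]
gripper_width: 0.167
finger_force: 79.2
```

>>> {"fn": "carry_out", "kwargs": {
  "deltas": [
    [[0, 0, -0.06, 0, 0, 0], [0, 0, 0, 0, 0, 0]]
  ]
}}

```text
t: 47.95
tool_pos: [488.5, -11.2, 138.3]
orientation: [-0.03, 3.141, -0.001]
force: [-1.0, -0.9, 6.6]
gripper_width: 0.169
finger_force: 79.2
```

>>> {"fn": "carry_out", "kwargs": {
  "deltas": [
    [[0, 0, -0.06, 0, 0, 0], [0, 0, 0, 0, 0, 0]]
  ]
}}

```text
t: 48.15
tool_pos: [488.5, -11.2, 137.5]
orientation: [-0.03, 3.141, -0.001]
force: [-4.0, -0.2, 15.5]
gripper_width: 0.169
finger_force: 80.5
```

>>> {"fn": "carry_out", "kwargs": {
  "deltas": [
    [[0, 0, -0.06, 0, 0, 0], [0, 0, 0, 0, 0, 0]]
  ]
}}

```text
t: 48.35
tool_pos: [488.5, -11.2, 137.5]
orientation: [-0.03, 3.14, -0.001]
force: [-9.2, -0.4, 34.1]
gripper_width: 0.166
finger_force: 83.2
```

```bash
python3 lid.py
```

```text
tcp [488.5 -11.2 137.5] closing 91.1 f [-9.2 -0.4 34.1] [ 0.12  1.35 -0.03]
top 643 [448.6 -12.1] [121.4  64. ] 89.0 z 59.6 slope mm/100 [-0.2 -0.1]
side 1570 [486.9 -10.4] [141.5 126.1] 1.7 z 58.9 slope mm/100 [ 0.1 -0.4]
```

>>> {"fn": "carry_out", "kwargs": {
  "deltas": [
    [[0, 0, 0.04, 0, 0, 0], [0, 0, 0, 0, 0, 0]]
  ]
}}

```text
t: 48.65
tool_pos: [488.5, -11.2, 137.5]
orientation: [-0.03, 3.14, -0.001]
force: [-5.4, -0.6, 21.5]
gripper_width: 0.169
finger_force: 81.3
```

>>> {"fn": "carry_out", "kwargs": {
  "deltas": [
    [[0, 0, 0, 0, 0, 0], [0, 0, 0, 0, 0, 0], [0, 0, 0, 0, 0, 0], [0, 0, 0, 0, 0, 0], [0, 0, 0, 0, 0, 0], [0, 0, 0.4, 0, 0, 0], [0, 0, 1, 0, 0, 0], [0, 0, 1, 0, 0, 0], [0, 0, 1, 0, 0, 0], [0, 0, 0.2, 0, 0, 0]]
  ],
  "fingers": 1,
  "grip_force": 30
}}

```text
t: 49.65
tool_pos: [489.9, -11.4, 229.1]
orientation: [-0.03, 3.136, -0.002]
force: [-0.0, -0.5, -0.5]
gripper_width: 1.002
finger_force: 0.0
```

>>> {"fn": "carry_out", "kwargs": {
  "deltas": [
    [[0.73, 0.43, 0, 0, 0, 0], [0.73, 0.43, 0, 0, 0, 0], [0.73, 0.43, 0, 0, 0, 0], [0.73, 0.43, 0, 0, 0, 0], [0.73, 0.43, 0, 0, 0, 0], [0.73, 0.43, 0, 0, 0, 0], [0.73, 0.43, 0, 0, 0, 0], [0.73, 0.43, 0, 0, 0, 0], [0, 0, 0, 0, 0, 0], [0, 0, 0, 0, 0, 0]]
  ]
}}

```text
t: 50.65
tool_pos: [633.6, 74.9, 225.2]
orientation: [0.031, -3.14, 0.001]
force: [-0.2, -0.1, -1.0]
gripper_width: 1.001
finger_force: 0.0
```

```bash
python3 lid.py; python3 see.py|grep -v lid
```

```text
tcp [633.6  74.9 225.2] closing 91.1 f [-0.2 -0.1 -1. ] [ 0.04  0.   -0.04]
top 826 [488.7 -34.2] [140.5  76.2] 0.3 z 59.7 slope mm/100 [0.1 0.5]
side 1640 [486.9 -11. ] [141.3 126.7] 1.2 z 58.9 slope mm/100 [ 0.  -0.1]
tcp [633.   74.4 225.4] closing 91.1 f [-0.2 -0.1 -0.1] 50.75
top
peg [319. 160.] 23 [ 755.7 -105.3] [16.1 14.3] 41.8 mean [ 756.3 -105.5  109.8]
side
peg [230. 163.] 36 [751.  -91.5] [11.  33.8] 16.6 mean [ 754.7 -102.   104.4]
peg [257. 215.] 40 [630.5  96.5] [ 7.  41.6] 13.7 mean [633.9  80.1  95.9]
```

>>> {"fn": "carry_out", "kwargs": {
  "deltas": [
    [[0.14, 0.12, -0.69, 0, 0, 0], [0, 0, -0.69, 0, 0, 0], [0, 0, -0.69, 0, 0, 0], [0, 0, -0.69, 0, 0, 0], [0, 0, 0, 0, 0, 0], [0, 0, 0, 0, 0, 0]]
  ]
}}

```text
t: 51.45
tool_pos: [637.4, 77.5, 157.0]
orientation: [0.029, -3.141, 0.0]
force: [0.0, 0.0, 0.0]
gripper_width: 0.997
finger_force: 0.0
```

>>> {"fn": "carry_out", "kwargs": {
  "deltas": [
    [[0, 0, 0, 0, 0, 0], [0, 0, 0, 0, 0, 0], [0, 0, 0, 0, 0, 0], [0, 0, 0, 0, 0, 0], [0, 0, 0, 0, 0, 0], [0, 0, 0, 0, 0, 0], [0, 0, 0, 0, 0, 0], [0, 0, 0, 0, 0, 0]]
  ],
  "fingers": 0
}}

```text
t: 52.25
tool_pos: [637.9, 77.8, 157.1]
orientation: [-0.03, 3.141, -0.0]
force: [-0.9, -0.4, 3.8]
gripper_width: 0.131
finger_force: 29.2
```

>>> {"fn": "carry_out", "kwargs": {
  "deltas": [
    [[-0.04, -0.66, 0, 0, 0, 0], [-0.14, -0.64, 0, 0, 0, 0], [-0.24, -0.61, 0, 0, 0, 0], [-0.33, -0.57, 0, 0, 0, 0], [-0.42, -0.51, 0, 0, 0, 0]]
  ]
}}

```text
t: 52.75
tool_pos: [608.3, 1.6, 157.2]
orientation: [-0.029, 3.14, -0.001]
force: [2.4, 0.1, 4.2]
gripper_width: 0.127
finger_force: 29.9
```

>>> {"fn": "carry_out", "kwargs": {
  "deltas": [
    [[-0.49, -0.44, 0, 0, 0, 0], [-0.56, -0.36, 0, 0, 0, 0], [-0.6, -0.26, 0, 0, 0, 0], [-0.64, -0.17, 0, 0, 0, 0], [-0.5, -0.06, 0, 0, 0, 0], [0, 0, 0, 0, 0, 0]]
  ]
}}

```text
t: 53.35
tool_pos: [535.9, -30.8, 157.1]
orientation: [0.031, -3.139, 0.004]
force: [0.3, -6.5, 5.0]
gripper_width: 0.128
finger_force: 30.0
```

>>> {"fn": "carry_out", "kwargs": {
  "deltas": [
    [[-0.1, 0, 0, 0, 0, 0], [0, 0, 0, 0, 0, 0]]
  ]
}}

```text
t: 53.55
tool_pos: [534.8, -30.8, 157.1]
orientation: [0.032, -3.14, 0.004]
force: [0.3, -7.1, 4.7]
gripper_width: 0.127
finger_force: 30.1
```

>>> {"fn": "carry_out", "kwargs": {
  "deltas": [
    [[-0.1, 0, 0, 0, 0, 0], [0, 0, 0, 0, 0, 0]]
  ]
}}

```text
t: 53.75
tool_pos: [532.8, -30.9, 157.1]
orientation: [0.031, -3.141, 0.005]
force: [1.1, -8.7, 4.3]
gripper_width: 0.129
finger_force: 30.0
```

>>> {"fn": "carry_out", "kwargs": {
  "deltas": [
    [[-0.1, 0, 0, 0, 0, 0], [0, 0, 0, 0, 0, 0]]
  ]
}}

```text
t: 53.95
tool_pos: [530.2, -31.0, 157.1]
orientation: [0.032, -3.141, 0.005]
force: [1.4, -8.3, 3.9]
gripper_width: 0.126
finger_force: 30.1
```

>>> {"fn": "carry_out", "kwargs": {
  "deltas": [
    [[-0.1, 0, 0, 0, 0, 0], [0, 0, 0, 0, 0, 0]]
  ]
}}

```text
t: 54.15
tool_pos: [529.2, -31.0, 157.2]
orientation: [-0.031, 3.139, -0.005]
force: [4.9, -6.8, 0.4]
gripper_width: 0.127
finger_force: 29.7
```

>>> {"fn": "carry_out", "kwargs": {
  "deltas": [
    [[-0.1, 0, 0, 0, 0, 0], [0, 0, 0, 0, 0, 0]]
  ]
}}

```text
t: 54.35
tool_pos: [528.8, -31.0, 157.3]
orientation: [-0.031, 3.134, -0.005]
force: [11.1, -6.3, -7.1]
gripper_width: 0.127
finger_force: 29.6
```

```bash
python3 see.py|grep -e tcp -e peg -e top -e side
```

```text
tcp [528.8 -31.  157.3] closing 91.1 f [11.1 -6.3 -7.1] 54.35
top
peg [319. 160.] 22 [ 755.8 -104.8] [14.9 16.5] 26.4 mean [ 756.5 -105.7  108.8]
peg [463. 240.] 6 [ 483.3 -553.8] [10.1  6.4] 88.3 mean [ 484.  -555.5  109.4]
side
peg [230. 163.] 35 [751.6 -93.5] [11.  29.6] 16.6 mean [ 754.5 -101.5  105.1]
```

>>> {"fn": "carry_out", "kwargs": {
  "deltas": [
    [[0, 0, 0, 0, 0, 0], [0, 0, 0, 0, 0, 0], [0, 0, 0, 0, 0, 0], [0, 0, 0, 0, 0, 0], [0, 0, 0, 0, 0, 0], [0, 0, 0.5, 0, 0, 0], [0, 0, 1, 0, 0, 0], [0, 0, 1, 0, 0, 0], [0, 0, 1, 0, 0, 0]]
  ],
  "fingers": 1
}}

```text
t: 55.35
tool_pos: [526.2, -29.0, 246.1]
orientation: [-0.03, 3.141, -0.0]
force: [0.3, 0.3, -0.7]
gripper_width: 1.002
finger_force: 0.0
```

>>> {"fn": "carry_out", "kwargs": {
  "deltas": [
    [[0, -1, 0.2, 0, 0, 0], [0, -1, 0.2, 0, 0, 0], [0, -1, 0.2, 0, 0, 0], [0, -1, 0.2, 0, 0, 0], [0, -1, 0.2, 0, 0, 0], [0, -1, 0.2, 0, 0, 0], [0, -1, 0, 0, 0, 0], [0, -1, 0, 0, 0, 0], [0, -1, 0, 0, 0, 0], [0, -1, 0, 0, 0, 0]]
  ]
}}

```text
t: 56.35
tool_pos: [526.2, -280.1, 275.4]
orientation: [-0.03, 3.141, -0.001]
force: [0.1, -0.2, -0.1]
gripper_width: 0.997
finger_force: 0.0
```

```bash
python3 lid.py; python3 see.py|grep -e pad -e peg -e top -e side; python3 - <<'E'
from meas import *
I=[]
for n in('top','side'):
    c=snap(n)
    D,uv=cloud(c,66,76,(505,560,-45,40)); r=cv2.minAreaRect(D[:,:2].astype(np.float32)); print('bar',len(D),r)
    if len(D): 
        a=np.polyfit(D[:,1],D[:,0],1); print('bar slope deg from -y', np.degrees(np.arctan(a[0])).round(1))
    I.append(cv2.resize(c['img'][100:380,140:440],None,fx=1.3,fy=1.3) if n=='top' else cv2.resize(c['img'][100:380,120:420],None,fx=1.3,fy=1.3))
save(np.hstack(I),'end.png')
E
```

```text
tcp [ 526.2 -280.1  275.4] closing 91.1 f [ 0.1 -0.2 -0.1] [-0.   -0.03  0.03]
top 1406 [488.1 -10.8] [141.4 121. ] 1.2 z 59.7 slope mm/100 [ 0.2 -0.2]
side 215 [548.7  -8.1] [ 17.2 124.5] 0.9 z 59.0 slope mm/100 [-1.3 -0.1]
side 1235 [471.3 -10.5] [110.4 126.7] 1.0 z 58.9 slope mm/100 [-0.1 -0.1]
top
peg [319. 160.] 23 [ 755.7 -105.3] [16.1 14.3] 41.8 mean [ 756.2 -105.5  109.8]
peg [298. 228.] 7 [532.4 -29.6] [4.4 8.9] 43.8 mean [532.8 -30.4 109.6]
side
peg [230. 163.] 35 [751.  -91.5] [11.  33.8] 16.6 mean [ 754.3 -100.8  104.9]
peg [306. 193.] 42 [528.9  -7.6] [ 7.5 47.8] 8.2 mean [531.1 -27.1  95.3]
bar 101 ((529.9822387695312, -2.7763633728027344), (18.427762985229492, 80.86289978027344), 1.3714312314987183)
bar slope deg from -y 0.2
bar 112 ((531.6607666015625, 1.8698997497558594), (13.838458061218262, 75.5235366821289), 1.2968720197677612)
bar slope deg from -y -0.4
```

View pics/end.png

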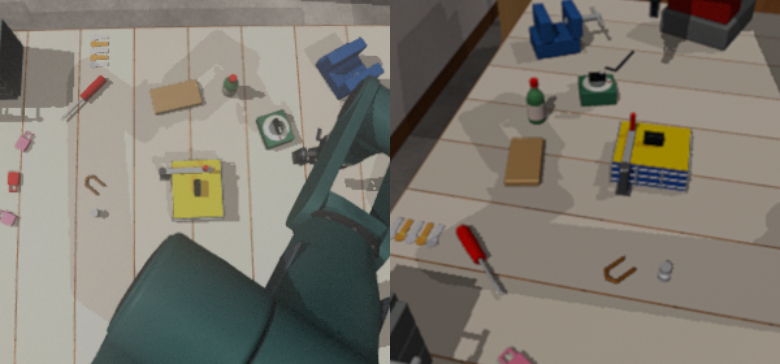

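The picture shows the lid seated and level on the tub at (197,188), plate top at 59.7. The latch is back across it, peg at (207,168), the knob is at zero, and the bystanders are untouched. Handing in.

```bash
python3 -c "
from plant import bot
print(bot.close_job())"
```

```text
the job is handed in; nothing more can be done
None
```

The job is handed in with no verdict returned: all four brass padlocks are in the tub, the lid is seated and level, the latch is swung back to its stop, and the counter knob is at zero.

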